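Draw a long dowel from its storage tube and clamp it in the sprung sanding stand

TASK

Draw the long wooden dowel out of the grey storage tube hand over hand: pull, let go, slide back, take it again, because the fingers cannot pass the notched rests. When it is wholly out, fit it into the sanding stand: push the red spring-loaded cup back with one end of the dowel, lower the dowel until it lies in both cups, and let the spring clamp it against the blue cup. Do not drop the dowel, leave the other things on the bench where they are, and let go at the end.

Things in the scene. Friction and masses are not known exactly. Their poses are not given: they have to be found in the camera images.
- dowel: Plain light wooden dowel, 20 mm diameter, 340 mm long, ends bevelled 4 mm, about 80 g (may vary by a third). Origin on its axis at mid-length; y runs along it, +y towards the end that sticks out of the tube (60 to 85 mm at the start). It may roll about y. It lies loose on the tube's floor, its axis 58 mm above the bench.
- dowel_tail (a point): Centre of the dowel's end that starts inside the tube (170 mm from the dowel's middle).
- dowel_head (a point): Centre of the dowel's end that sticks out of the tube at the start (170 mm from its middle).
- rack: Green base 80 mm wide, 18 mm thick, fixed to the bench, with a tube and two upright notched rests on it. Origin on the bench under the tube's mouth; y along the tube, +y the way the dowel comes out; z up. Base from y = -325 to 285 mm. Free windows for grasping: y = 0 to 120 and 132 to 252 mm; in them only the base lies below the dowel.
- tube_mouth (a point): Centre of the open mouth of the grey plastic tube (36 mm outside, 28 mm inside diameter, level, axis 62 mm above the bench; it reaches from the rack's y = -310 mm to the mouth at y = 0).
- rest_near (a point): Floor of the notch in the first rest, at the rack's y = 126 mm, 46.5 mm above the bench. Each rest is an upright plate 80 mm wide, 12 mm thick, top 83 mm above the bench, with an open-topped notch 26 mm wide. The dowel slides through the notch and can be lifted up out of it; gripper fingers cannot pass the plate.
- rest_far (a point): Floor of the notch in the second rest, at the rack's y = 258 mm, 44 mm above the bench, otherwise like the first. A dowel lying in both notches dips about 1 degree towards this one.
- stand: Sanding stand fixed to the bench: grey base 70 x 490 x 16 mm, fixed blue cup at its -y end, sliding red cup at its +y end, behind it a housing 68 mm high. Origin on the bench under the middle of the fitted dowel; y along that dowel, +y to the red cup, z up. The fitted dowel's axis is 55 mm above the bench, its middle at the stand's y = 0.
- fixed_face (a point): Centre of the blue cup's end wall, inner face: stand's y = -170 mm, 55 mm above the bench. Wall top 67 mm above the bench. Both cups are open-topped Us with an end wall: 26 mm wide inside, 22 mm long, floor 45 mm and side walls 65 mm above the bench.
- sprung_face (a point): Centre of the red cup's end wall, inner face, 55 mm above the bench; moves with the cup: stand's y = 158 mm when free, 170 mm with the dowel fitted. This wall's top is 99 mm above the bench, so a dowel held above the blue wall's top can push it back and be lowered while pushing.
- sprung_cup (a joint): How far the red cup is pushed back along the stand's +y (m): 0 free, 0.012 with the dowel fitted, stop at 0.032. Spring: 4 N to start it, 7 N at 12 mm, 9 N at 20 mm.
- wedge: Dark wooden strip 28 x 85 x 18 mm lying between rack and stand; origin under its centre. Bystander: leave alone.
- glue: White glue bottle, 60 mm diameter, 170 mm high, origin at its underside. Bystander.
- mallet: Hammer lying beyond the rack. Bystander.
- pliers: Blue-handled pliers lying beyond the rack. Bystander.
- offcut: Light wooden offcut 45 x 160 x 22 mm, left of the stand. Bystander.
- pin_bowl: White bowl, 90 mm across, 45 mm high, right of the stand. Bystander.
- sanding_block: Cork sanding block 65 x 110 x 35 mm, beyond the rack. Bystander.

How it is judged (in metres and radians):
On the way, in this order (a step that is already met when the one before it is completed fails the run):
1. the dowel is part drawn (its tail less than 150 mm inside the tube's mouth, but still inside) and let go for a new grasp (y of dowel_tail in the frame of rack between -0.15 and -0.002 m and contact force between the fingers and dowel below 0.1 N), for 0.1 s.
2. the dowel's tail is out of the tube (y of dowel_tail in the frame of rack above 0.002 m), for 0.1 s.
3. the sprung cup is pushed back more than 8 mm with an end of the dowel at it (value of joint sprung_cup above 0.008 m and distance between any of dowel_head, dowel_tail and sprung_face below 0.05 m), for 0.1 s.
At the end, for the whole second after the job is handed in: The dowel lies at rest in both cups of the stand, clamped by the spring: its middle within 6 mm across, 5 mm along and 5 mm in height of the fitted place, its axis within 2 degrees of the stand's, the red cup pushed back 8 to 16 mm by it, and the gripper has let go (x of dowel in the frame of stand between -0.006 and 0.006 m and y of dowel in the frame of stand between -0.005 and 0.005 m and z of dowel in the frame of stand between 0.05 and 0.06 m and angle between the y axis of dowel and the y axis of stand, either way round below 0.035 rad and value of joint sprung_cup between 0.008 and 0.016 m and linear speed of dowel below 0.02 m/s); the robot touches nothing.
It fails at once if the dowel is dropped (its middle or tail comes lower than 30 mm over the bench) (height (world z) of any of dowel, dowel_tail below 0.03 m).
It fails at once if a bystander is moved more than 20 mm (distance of any of wedge, glue, mallet, pliers, offcut, pin_bowl, sanding_block from where it was at the start of the episode above 0.02 m).
It also fails if it takes over 58 s, if anything falls off the work surface, if the arm or the gripper's body presses on something with over 40 N, if the wrist force passes 120 N, or if a joint passes its speed limit or range.

ROBOT

A 6-joint arm with a two-finger parallel gripper is mounted at the origin on the work surface. World frame = base frame: x ahead of the robot, y to its left, z up, the work surface at z = 0. Lengths are in mm, angles in degrees, forces in N, time in s.
With the tool pointing down it reaches from about 350 to 850 mm from the base axis. Payload 8.1 kg.
Tool frame: the origin (TCP) lies at the very end of the fingers, on their centre line; the grasp point (between the pads) lies 19 mm behind it; z points along the fingers, y is the direction in which the jaws open and shut (so a half turn about z gives the same grasp; the last joint's range is limited). The gripper opens to 93 mm and grips with 3 to 60 N. Pads are 15 mm wide; open, the fingers measure 128 mm over their backs; the gripper's body (75 mm by 188 mm) begins 65 mm behind the grasp point.
Start: joints at [-71.07, 7.471, 85.268, -0, 87.261, -4.893], TCP at [242.373, -548.872, 218.635] pointing down, gripper open.
Joint ranges: [-169.43, 169.43], [-51.17, 129.36], [1.28, 143.12], [-76.62, 256.62], [0, 156.53], [-152.29, 152.29]. Speed limits (degrees/s): [136.94, 136.94, 159.86, 180, 180, 180].

INTERFACE

Orientations are given as a 3x3 rotation matrix whose columns are the frame's x, y, z axes.
In Python, from plant import * gives the robot as it stands. The module is installed in compiled form; this text tells all that it offers.
- The arm moves only by the tool move_arm, never from a script. Its argument "commands" is a list of rows, each a list of 7 numbers: the shift along the tool's x, y, z in mm, then the turn, a rotation vector about the tool's x, y, z in rad, then the finger opening in mm, from 0 to 93. In form: [[x, y, z, rx, ry, rz, claw], ...]. A call has 1 to 8 rows; each row shifts and turns the pose as measured when the row begins, along the tool's axes as they then stand; what a row does not reach is not made up. A row lasts 1/8 s, in which the tool goes at most 62.5 mm and 10.7 degrees, less where a joint would pass 70% of its speed; a pose out of reach is approached as far as the arm can. A call with a gripper value outside its range is refused whole. The fingers move at their own pace and stop on an object; "force" is the grip in N (left out, the last holds). Time passes only in rows, so rows that do not move let the fingers close. It gives the time, the measured TCP pose, the force and the opening at its end, in the units of the state.
- sense(): the state, without advancing time (a new reading comes with each control period).
- get_image(name): name is "scene" or "top" or "wrist"; returns a dict with "frame" (384x512x3 uint8, red, green, blue), "depth" (384x512 float32, mm along the optical axis (not along the pixel's ray), 0 where there is no reading), "mtx" (3x3 intrinsics, pixels), "origin" and "orientation" of the camera in the world. Camera axes: x right, y up, looking along -z (the intrinsics and any distortion apply to the point x, -y, -z); pixel columns grow to the right and rows downward; lengths in mm; the calibration is good to about 2 mm. A picture is of the moment at which its call begins.
- finish_job(): hands the job in, once; it reports no verdict.
The state is a dict: "clock": time; "qpos": joint angles; "qd": joint speeds; "effort": joint torques, N m; "position": TCP position; "orientation": TCP orientation; "force": force on the tool from outside, world axes, zero at the start; "ft_torque": the same for the moment, N m; "opening": finger opening in mm.
Only numpy, scipy, OpenCV 4.12 (cv2) and the standard library are available. Lean on these libraries where they do the work, as an engineer would, in place of code of your own. Each camera call takes 0.05 s, during which the arm holds its last target.

## Working session

There is one attempt and no reset: what is moved stays moved. The work goes in short steps, Python scripts to look and compute and a tool call to move; the robot and the scene stay as the last step left them, time stands still between calls to the robot, and variables do not carry over. Pictures are saved under pics/ and viewed, and the job is handed in when it is done.

Besides the shell and the picture viewer there is one more tool, called after "Call:" by a JSON object that holds its "op" and its "data", one argument or row to a line. move_arm: Moves the arm, as the interface text tells. Its arguments: {"type":"object","properties":{"commands":{"type":"array","items":{"type":"array","items":{"type":"number"}}},"force":{"type":"number"}},"required":["commands"]}

```bash
mkdir -p pics; python3 - <<'E'
from plant import *
import cv2,numpy as np
s=sense();print(s)
for n in ["scene","top"]:
    d=get_image(n);np.savez(f"{n}.npz",**d)
    cv2.imwrite(f"pics/{n}0.png",cv2.resize(d["frame"][:,:,::-1],(800,600)))
    print(n,d["origin"],d["orientation"],d["mtx"],d.keys())
E
```

```text
{'clock': 0.0, 'qpos': array([-7.10695053e+01,  7.51429491e+00,  8.53272258e+01, -5.52777286e-04,
        8.72612571e+01, -4.89227577e+00]), 'qd': array([-0.01608305, -0.02033122,  0.12725126,  0.00097315,  0.05019345,
       -0.00370518]), 'effort': array([-5.46946903e-04, -5.59851873e+01, -4.91753948e+01,  7.65975472e-02,
        3.53364414e-02, -1.20861901e-04]), 'position': array([ 242.19004556, -548.34414994,  217.61560237]), 'orientation': array([[ 9.14799072e-01,  4.03908788e-01, -5.91065225e-04],
       [ 4.03909195e-01, -9.14797515e-01,  1.69366214e-03],
       [ 1.43380025e-04, -1.78809724e-03, -9.99998391e-01]]), 'force': array([-0.06476715, -0.44105017,  0.20956377]), 'ft_torque': array([ 0.00897485, -0.00562429,  0.01376876]), 'opening': 93.242492120877}
scene [1313.47430774 -257.53938712 1065.88960561] [[ 0.3329884  -0.74661793  0.57591701]
 [ 0.94281498  0.27320732 -0.19093891]
 [-0.01478633  0.60656362  0.79489744]] [[432.02813065   0.         252.19880104]
 [  0.         432.02813065 192.18774407]
 [  0.           0.           1.        ]] dict_keys(['frame', 'depth', 'mtx', 'origin', 'orientation'])
top [ 529.75143024   19.0128307  1250.64248501] [[-0.0144715   0.99753944 -0.06859768]
 [-0.99975418 -0.01328288  0.01775209]
 [ 0.01679723  0.06883772  0.99748645]] [[363.52387714   0.         256.74926328]
 [  0.         363.52387714 192.09295831]
 [  0.           0.           1.        ]] dict_keys(['frame', 'depth', 'mtx', 'origin', 'orientation'])
```

View pics/scene0.png

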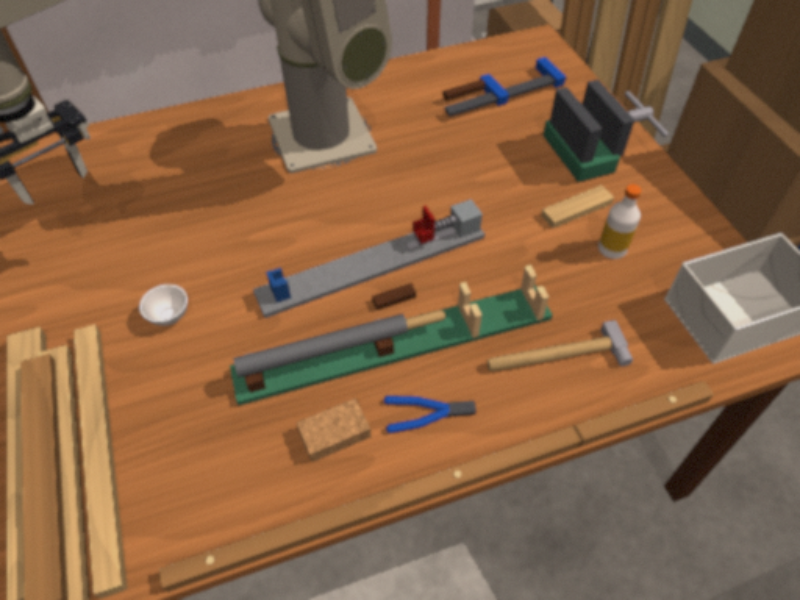

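View pics/top0.png

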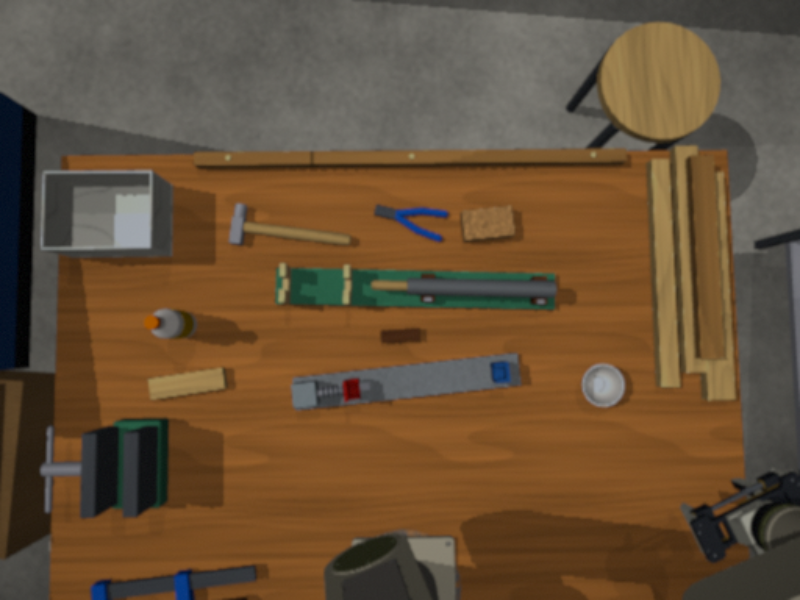

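The rack's tube mouth is at about (410,286) in the top view, with the dowel sticking out to the left (world +y) to about (373,285). The stand's red cup is at about (351,389) and the blue cup at about (500,372). Next I'll enlarge this area.

```bash
cat > h.py <<'E'
import numpy as np,cv2
def load(n): return dict(np.load(n+".npz"))
def ray(d,u,v):
    M=d["mtx"]; c=np.array([(u-M[0,2])/M[0,0],-(v-M[1,2])/M[1,1],-1.])
    return d["orientation"]@c
def atz(d,u,v,z):
    r=ray(d,u,v); o=d["origin"]; t=(z-o[2])/r[2]; return o+t*r
def pt(d,u,v):
    k=d["depth"][int(round(v)),int(round(u))]; return d["origin"]+k*ray(d,u,v)
def proj(d,p):
    c=d["orientation"].T@(np.asarray(p,float)-d["origin"]); M=d["mtx"]
    return M[0,0]*c[0]/-c[2]+M[0,2], M[1,1]*(-c[1])/-c[2]+M[1,2]
def crop(d,u0,v0,u1,v1,k,name):
    im=d["frame"][v0:v1,u0:u1,::-1]; im=cv2.resize(im,None,fx=k,fy=k,interpolation=cv2.INTER_CUBIC); cv2.imwrite(name,im)
E
python3 - <<'E'
from h import *
d=load("top")
crop(d,170,165,365,205,4,"pics/c1.png")
crop(d,180,220,340,265,5,"pics/c2.png")
E
```

```text
(no output)
```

View pics/c1.png

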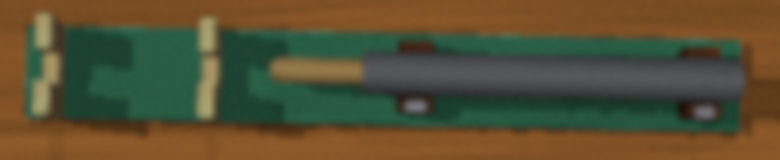

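View pics/c2.png

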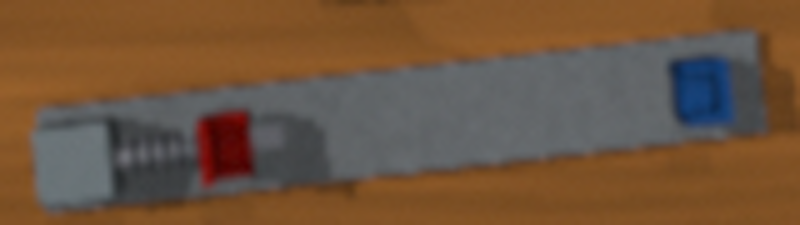

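```bash
python3 - <<'E'
from h import *
def cloud(d):
    v,u=np.mgrid[0:384,0:512]; M=d["mtx"]
    c=np.stack([(u-M[0,2])/M[0,0],-(v-M[1,2])/M[1,1],-np.ones(u.shape)],-1)*d["depth"][...,None]
    return c@d["orientation"].T+d["origin"]
T=lambda x,y:((x+.5)/4+169.5,(y+.5)/4+164.5)
S=lambda x,y:((x+.5)/5+179.5,(y+.5)/5+219.5)
d=load("top")
r=lambda p:np.round(p,1)
print("mouth",r(atz(d,*T(363,72),66)),"tube end",r(atz(d,*T(743,78),66)),"head",r(atz(d,*T(268,69.5),58)))
for q in [(27,27),(27,120),(741,42),(741,132)]: print("base",r(atz(d,*T(*q),18)))
for q in [(44,12),(44,118),(207,16),(207,119)]: print("rest",r(atz(d,*T(*q),83)))
for q in [(38,106),(42,211),(757,30),(767,132)]: print("stand",r(atz(d,*S(*q),16)))
for q in [(672,61),(678,126),(725,55),(732,121)]: print("blue",r(atz(d,*S(*q),66)))
for q in [(197,118),(205,184)]: print("red",r(atz(d,*S(*q),99)))
for n in ["top","scene"]:
    d=load(n);P=cloud(d).reshape(-1,3);C=d["frame"].reshape(-1,3).astype(int)
    m=(P[:,2]>74)&(P[:,2]<84)&(P[:,0]>480)&(P[:,0]<800)&(abs(P[:,1])<500)&(abs(C[:,0]-C[:,2])<40)
    q=P[m]; print(n,"tube",m.sum(), q.min(0),q.max(0))
    vx,vy,x0,y0=cv2.fitLine(q[:,:2].astype(np.float32),cv2.DIST_HUBER,0,.01,.01).ravel(); print(vx/vy,x0,y0, "z",np.percentile(q[:,2],[50,90]))
    R=(C[:,0]>90)&(C[:,1]<40)&(C[:,2]<50)&(P[:,0]<600)&(P[:,2]>40);q=P[R];print("red",len(q),r(np.percentile(q,[2,50,98],0)))
    R=(C[:,2]>100)&(C[:,0]<60)&(P[:,0]<600)&(P[:,0]>300)&(abs(P[:,1])<300)&(P[:,2]>30);q=P[R];print("blue",len(q),r(np.percentile(q,[2,50,98],0)) if len(q) else 0)
    tz=(P[:,2]<3)&(P[:,2]>-9)&(P[:,0]>350)&(P[:,0]<800)&(abs(P[:,1])<400);print("table z",np.median(P[tz][:,2]))
E
```

```text
mouth [642.1 -14.4  66. ] tube end [ 633.2 -326.6   66. ] head [646.   63.6  58. ]
base [688.8 269.3  18. ]
base [609.6 269.3  18. ]
base [ 668.3 -340.    18. ]
base [ 591.1 -337.4   18. ]
rest [692.4 242.5  83. ]
rest [606.8 242.5  83. ]
rest [687.5 111.4  83. ]
rest [604.2 112.   83. ]
stand [453.6 233.3  16. ]
stand [383.7 230.7  16. ]
stand [ 497.3 -253.4   16. ]
stand [ 428.5 -258.2   16. ]
blue [ 479.4 -186.3   66. ]
blue [ 437.4 -189.2   66. ]
blue [ 482.7 -221.    66. ]
blue [ 440.  -224.4   66. ]
red [449.7 119.4  99. ]
red [408.6 114.7  99. ]
top tube 776 [ 549.30360925 -322.29880285   74.01258179] [662.62680944 459.36542382  83.92832144]
0.012752465 634.3585 -164.07436 z [78.78516956 82.22078541]
red 38 [[412.8  93.3  46. ]
 [431.5 113.   96.9]
 [447.9 116.6 103. ]]
blue 95 [[ 439.6 -221.9   42.5]
 [ 457.5 -208.3   64. ]
 [ 529.8   19.  1250.6]]
table z 0.17887531895416942
scene tube 946 [ 565.95746713 -325.00324      74.01158004] [798.49587651 499.93087922  83.97943543]
0.07916363 641.57007 -166.04468 z [78.75125639 82.14978067]
red 75 [[410.9  88.   42.8]
 [437.8 102.4  63.9]
 [452.4 112.4 102.1]]
blue 64 [[ 441.4 -224.1   43.2]
 [ 455.1 -213.9   65.7]
 [ 482.7 -199.8   71.6]]
table z 0.3473506265531796
```

```bash
cat > plan.py <<'E'
import numpy as np
from scipy.spatial.transform import Rotation as Ro
def R_for(a): # dowel direction angle: slope dx/dy -> tool x along dowel, z down
    x=np.array([a,1,0.]);x/=np.linalg.norm(x); z=np.array([0,0,-1.]); return np.column_stack([x,np.cross(z,x),z])
def plan(s,p,R,step=45,claw=93,dig=0):
    p0=np.array(s["position"]);R0=np.array(s["orientation"]);p=np.array(p,float)
    rv=Ro.from_matrix(R0.T@R).as_rotvec()
    n=int(max(1,np.ceil(np.linalg.norm(p-p0)/step),np.ceil(np.degrees(np.linalg.norm(rv))/9.5)))
    for i in range(n):
        Ri=R0@Ro.from_rotvec(rv*i/n).as_matrix()
        d=Ri.T@((p-p0)/n); print([round(float(x),1) for x in d]+[round(float(x),4) for x in rv/n]+[claw])
E
python3 - <<'E'
from plant import *; from plan import *
plan(sense(),[455,-200,260],R_for(-.0908))
E
```

```text
[33.5, -23.3, -4.2, -0.0001, -0.0001, -0.1246, 93]
[36.2, -18.9, -4.2, -0.0001, -0.0001, -0.1246, 93]
[38.2, -14.3, -4.2, -0.0001, -0.0001, -0.1246, 93]
[39.7, -9.4, -4.2, -0.0001, -0.0001, -0.1246, 93]
[40.6, -4.4, -4.2, -0.0001, -0.0001, -0.1246, 93]
[40.8, 0.7, -4.2, -0.0001, -0.0001, -0.1246, 93]
[40.4, 5.7, -4.2, -0.0001, -0.0001, -0.1246, 93]
[39.4, 10.7, -4.2, -0.0001, -0.0001, -0.1246, 93]
[37.8, 15.5, -4.2, -0.0001, -0.0001, -0.1246, 93]
[35.5, 20.1, -4.2, -0.0001, -0.0001, -0.1246, 93]
```

Call:
{"op": "move_arm", "data": {
  "commands": [
    [33, -23, -4, 0, 0, -0.125, 93],
    [36, -19, -4, 0, 0, -0.125, 93],
    [38, -14, -4, 0, 0, -0.125, 93],
    [40, -9, -4, 0, 0, -0.125, 93],
    [41, -4, -4, 0, 0, -0.125, 93],
    [41, 1, -4, 0, 0, -0.125, 93],
    [40, 6, -4, 0, 0, -0.125, 93],
    [39, 11, -4, 0, 0, -0.125, 93]
  ]
}}

```text
clock: 1.1
position: [411.5, -261.0, 246.6]
orientation: [[0.128, 0.992, -0.005], [0.992, -0.128, 0.008], [0.007, -0.006, -1.0]]
force: [0.4, -0.6, 0.1]
opening: 93.2
```

```bash
python3 - <<'E'
from plant import *; from plan import *
s=sense();print(s["clock"],s["position"],s["orientation"]);plan(s,[455,-200,260],R_for(-.0908))
E
```

```text
1.1 [ 411.49508059 -260.97867326  246.58562212] [[ 0.12826904  0.99172834 -0.00468601]
 [ 0.99171146 -0.12822852  0.00811376]
 [ 0.00744576 -0.00568792 -0.9999561 ]]
[33.1, 17.6, -6.6, -0.0024, -0.004, -0.1096, 93]
[30.9, 21.2, -6.6, -0.0024, -0.004, -0.1096, 93]
```

Call:
{"op": "move_arm", "data": {
  "commands": [
    [33, 18, -7, -0.002, -0.004, -0.11, 93],
    [31, 21, -7, -0.002, -0.004, -0.11, 93],
    [0, 0, 0, 0, 0, 0, 93]
  ]
}}

```text
clock: 1.48
position: [456.7, -195.2, 260.4]
orientation: [[-0.103, 0.995, -0.002], [0.995, 0.103, 0.001], [0.001, -0.001, -1.0]]
force: [-0.1, -0.2, -0.1]
opening: 93.0
```

```bash
python3 - <<'E'
from plant import *; from plan import *; from h import *
s=sense();print(s["clock"],s["position"],s["orientation"])
d=get_image("wrist");np.savez("w1.npz",**d);crop(d,0,0,512,384,1.5,"pics/w1.png");print(d["origin"],d["orientation"],d["mtx"])
plan(sense(),[435,105,260],R_for(-.0908))
E
```

```text
1.475 [ 456.71217938 -195.22529419  260.36288578] [[-0.10346195  0.99463212 -0.00160378]
 [ 0.99463262  0.10346377  0.00109337]
 [ 0.00125343 -0.00148205 -0.99999812]]
[ 448.08922287 -116.6775042   426.62905161] [[ 0.99453026 -0.10056236 -0.02822713]
 [ 0.10443614  0.95319399  0.28375044]
 [-0.00162868 -0.28514634  0.95848261]] [[316.61451709   0.         257.1791479 ]
 [  0.         316.61451709 192.43582605]
 [  0.           0.           1.        ]]
[43.1, 1.4, 0.0, -0.0004, -0.0002, 0.0015, 93]
[43.1, 1.3, 0.0, -0.0004, -0.0002, 0.0015, 93]
[43.1, 1.2, 0.0, -0.0004, -0.0002, 0.0015, 93]
[43.1, 1.2, 0.0, -0.0004, -0.0002, 0.0015, 93]
[43.1, 1.1, 0.0, -0.0004, -0.0002, 0.0015, 93]
[43.1, 1.0, -0.0, -0.0004, -0.0002, 0.0015, 93]
[43.1, 1.0, -0.0, -0.0004, -0.0002, 0.0015, 93]
```

View pics/w1.png

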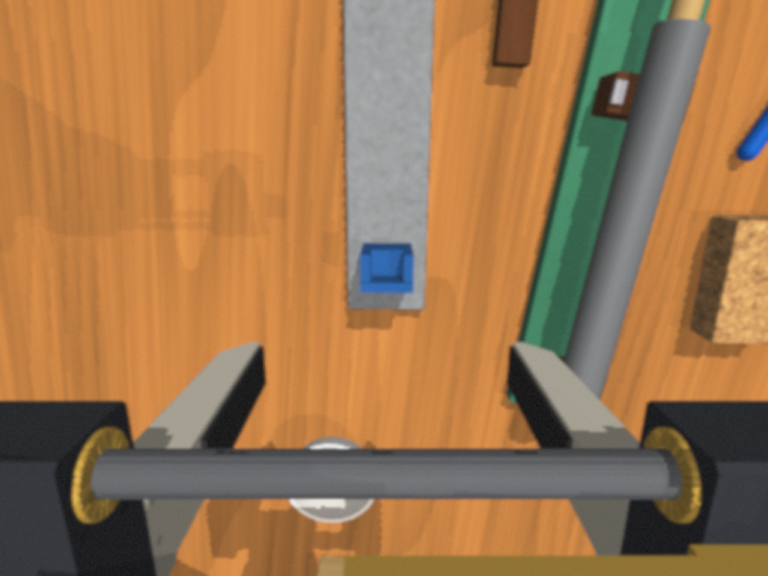

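Wrist view: the blue cup is at about (387,267) of 768x576, and the grey tube's mouth is near (690,20). Next I'll move up along the stand to see the red cup.

Call:
{"op": "move_arm", "data": {
  "commands": [
    [45, 1, 0, 0, 0, 0.0, 93],
    [45, 1, 0, 0, 0, 0.0, 93],
    [45, 1, 0, 0, 0, 0.0, 93],
    [40, 1, 0, 0, 0, 0.0, 93],
    [0, 0, 0, 0, 0, 0, 93],
    [0, 0, 0, 0, 0, 0, 93]
  ]
}}

```text
clock: 2.28
position: [439.4, -23.4, 256.5]
orientation: [[-0.085, 0.996, -0.008], [0.996, 0.085, -0.0], [0.001, -0.008, -1.0]]
force: [0.4, -1.0, -0.3]
opening: 93.1
```

```bash
python3 - <<'E'
from plant import *; from plan import *; from h import *
d=load("w1");crop(d,220,150,300,215,10,"pics/w1c.png")
s=sense();print(s["clock"],s["position"])
d=get_image("wrist");np.savez("w2.npz",**d);crop(d,0,0,512,384,1.5,"pics/w2.png");print(d["origin"])
plan(sense(),[642,0,200],R_for(.0305))
E
```

```text
2.275 [439.40233027 -23.39518502 256.5452567 ]
[433.38432012  55.48948706 422.7523309 ]
[1.3, 40.9, 11.0, -0.0017, -0.0001, 0.023, 93]
[2.2, 40.8, 11.0, -0.0017, -0.0001, 0.023, 93]
[3.1, 40.7, 11.1, -0.0017, -0.0001, 0.023, 93]
[4.1, 40.6, 11.2, -0.0017, -0.0001, 0.023, 93]
[5.0, 40.5, 11.2, -0.0017, -0.0001, 0.023, 93]
```

View pics/w1c.png

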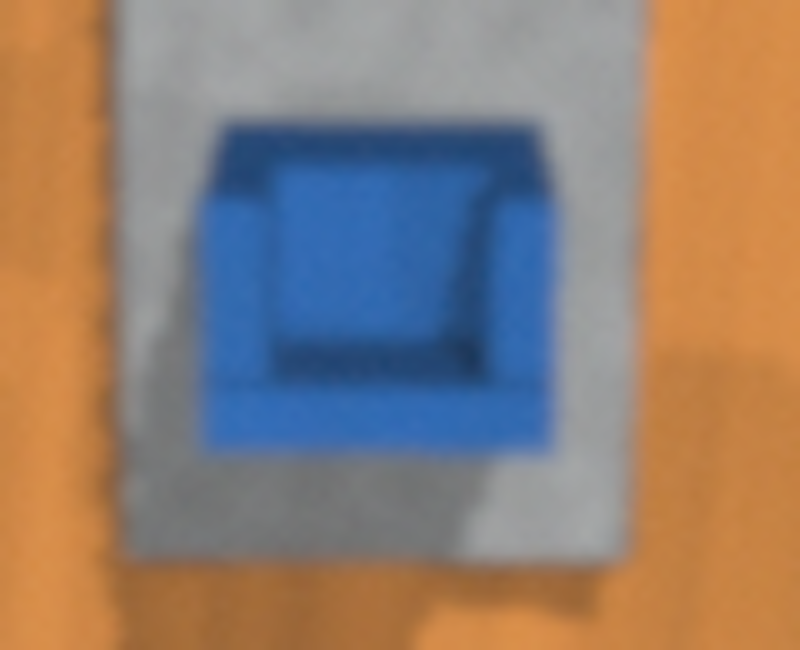

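View pics/w2.png

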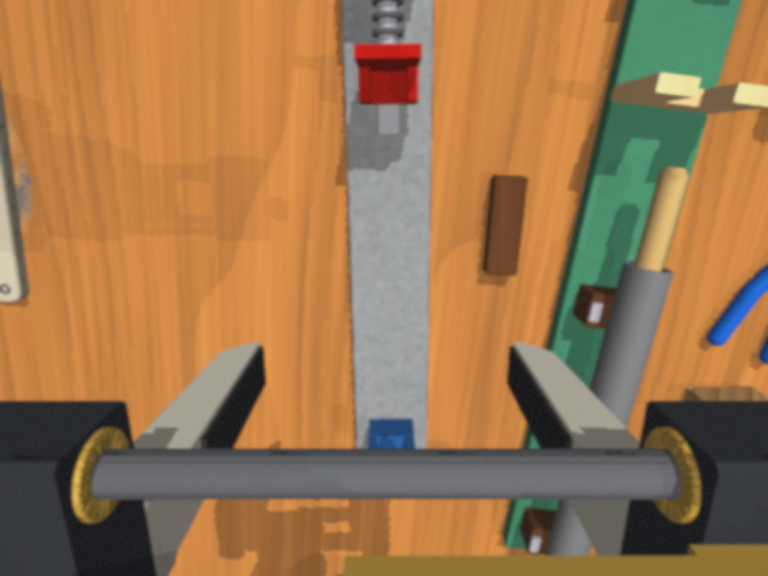

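The blue cup is clear in crop w1c: the end wall's inner top edge is at y≈382, the channel spans x≈272–488, and the side walls' front is at y≈193. In w2 the red wall's top is at (355–421, 45–60).

```bash
python3 - <<'E'
from h import *
d=load("w2");crop(d,225,10,295,100,7,"pics/w2c.png")
crop(d,390,40,512,200,4,"pics/w2d.png")
d=load("w1");T=lambda x,y:((x+.5)/10+219.5,(y+.5)/10+149.5)
for q in [(273,382),(487,382)]: print("bluewall",atz(d,*T(*q),66).round(1))
for q in [(203,382),(553,382),(203,452),(551,452),(205,193),(550,193),(270,193),(495,193)]: print("blue",q,atz(d,*T(*q),65.5).round(1))
for q in [(123,560),(628,562)]: print("base",atz(d,*T(*q),16).round(1))
E
```

```text
bluewall [ 446. -219.   66.]
bluewall [ 471.1 -216.3   66. ]
blue (203, 382) [ 437.7 -220.    65.5]
blue (553, 382) [ 478.9 -215.6   65.5]
blue (203, 452) [ 438.5 -228.6   65.5]
blue (551, 452) [ 479.7 -224.3   65.5]
blue (205, 193) [ 435.9 -197.2   65.5]
blue (550, 193) [ 475.8 -193.    65.5]
blue (270, 193) [ 443.4 -196.4   65.5]
blue (495, 193) [ 469.5 -193.6   65.5]
base [ 427.6 -260.5   16. ]
base [ 496.5 -253.5   16. ]
```

View pics/w2c.png

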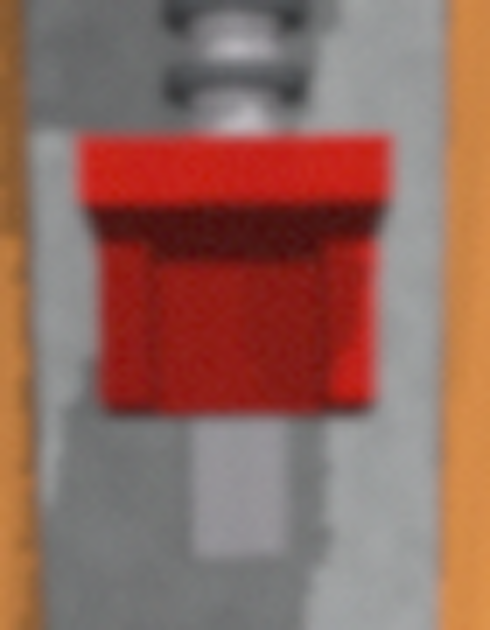

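View pics/w2d.png

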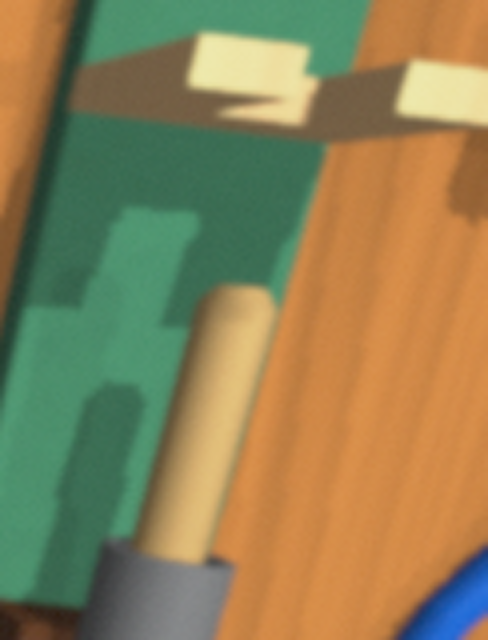

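```bash
python3 - <<'E'
from h import *
d=load("w2");T=lambda x,y:((x+.5)/7+224.5,(y+.5)/7+9.5)
for q in [(83,206),(390,206),(83,135),(390,135)]: print("red",atz(d,*T(*q),99).round(1))
for q in [(103,410),(375,408),(103,243),(373,243)]: print("redside",atz(d,*T(*q),65).round(1))
for q in [(35,300),(443,300)]: print("base",atz(d,*T(*q),16).round(1))
T=lambda x,y:((x+.5)/4+389.5,(y+.5)/4+39.5)
for q in [(238,288)]: print("head",atz(d,*T(*q),60).round(1))
for q in [(212,400),(172,555)]: print("dowel",atz(d,*T(*q),58).round(1))
for q in [(105,540),(235,566)]: print("mouth",atz(d,*T(*q),62).round(1))
for q in [(306,45),(304,75),(412,62)]: print("rest",atz(d,*T(*q),83).round(1))
E
```

```text
red [406.8 106.1  99. ]
red [447.6 109.6  99. ]
red [406.3 114.7  99. ]
red [446.7 118.1  99. ]
redside [409.   83.7  65. ]
redside [449.8  87.5  65. ]
redside [407.3 106.7  65. ]
redside [447.1 110.1  65. ]
base [392.9 103.9  16. ]
base [461.7 109.8  16. ]
head [643.   59.1  60. ]
dowel [644.8  28.1  58. ]
dowel [644.6 -17.6  58. ]
mouth [621.8 -14.1  62. ]
mouth [661.3 -18.4  62. ]
rest [631.4 117.1  83. ]
rest [632.7 110.4  83. ]
rest [658.3 115.6  83. ]
```

```bash
python3 - <<'E'
from plant import *; from plan import *
plan(sense(),[643,6,110],R_for(.0305))
E
```

```text
[2.0, 34.4, 24.1, -0.0014, -0.0, 0.0192, 93]
[2.7, 34.3, 24.2, -0.0014, -0.0, 0.0192, 93]
[3.3, 34.3, 24.2, -0.0014, -0.0, 0.0192, 93]
[4.0, 34.1, 24.3, -0.0014, -0.0, 0.0192, 93]
[4.6, 34.0, 24.3, -0.0014, -0.0, 0.0192, 93]
[5.3, 33.9, 24.4, -0.0014, -0.0, 0.0192, 93]
```

Call:
{"op": "move_arm", "data": {
  "commands": [
    [2, 34, 24, -0.001, 0, 0.019, 93],
    [3, 34, 24, -0.001, 0, 0.019, 93],
    [3, 34, 24, -0.001, 0, 0.019, 93],
    [4, 34, 24, -0.001, 0, 0.019, 93],
    [5, 34, 24, -0.001, 0, 0.019, 93],
    [5, 34, 24, -0.001, 0, 0.019, 93],
    [0, 0, 0, 0, 0, 0, 93]
  ]
}}

```text
clock: 3.2
position: [649.0, -8.7, 104.8]
orientation: [[0.051, 0.999, -0.003], [0.999, -0.051, -0.003], [-0.003, -0.003, -1.0]]
force: [0.2, -0.1, -0.7]
opening: 93.1
```

```bash
python3 - <<'E'
from plant import *; from plan import *; from h import *
plan(sense(),[643,6,39],R_for(.0305),step=25,claw=60)
d=get_image("wrist");np.savez("w3.npz",**d);crop(d,0,0,512,384,1.5,"pics/w3.png")
E
```

```text
[4.8, -2.2, 21.9, -0.0011, 0.0011, -0.0067, 60]
[4.8, -2.2, 21.9, -0.0011, 0.0011, -0.0067, 60]
[4.8, -2.2, 21.9, -0.0011, 0.0011, -0.0067, 60]
```

View pics/w3.png

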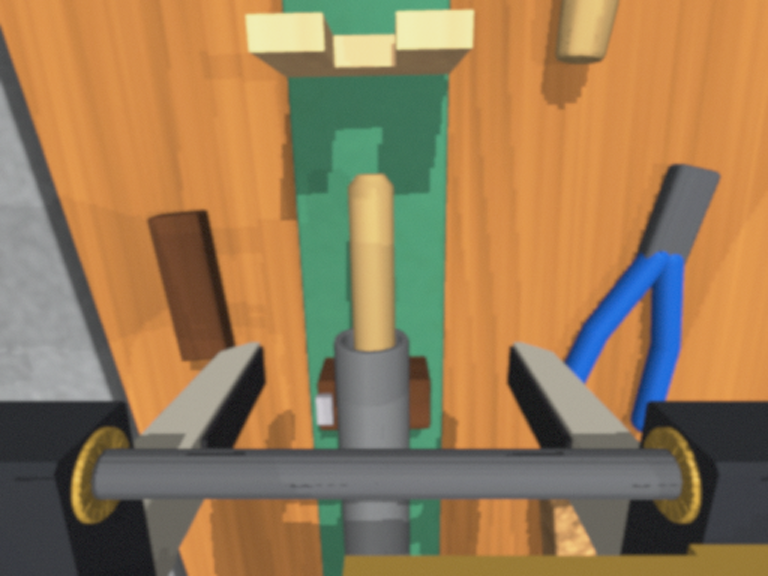

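In w3 the dowel runs from its head at (371,178) to the tube mouth at (374,345). The first rest's notch is centred at about (362,45).

```bash
python3 - <<'E'
from h import *
d=load("w3")
f=lambda x,y,z:atz(d,(x+.5)/1.5-.5,(y+.5)/1.5-.5,z).round(1)
print("head",f(370,176,62),"axis",f(372,240,58),f(374,320,58),"mouth top",f(373,335,78),"mouth L,R",f(335,345,62),f(408,345,62))
print("notch",f(325,48,83),f(396,45,83), f(334,60,46),f(394,60,46))
print("base",f(290,80,18),f(447,75,18),f(305,330,18),f(443,320,18))
E
```

```text
head [644.8  58.7  62. ] axis [643.9  30.1  58. ] [642.6  -8.5  58. ] mouth top [642.7  -8.   78. ] mouth L,R [623.5 -18.8  62. ] [658.2 -20.5  62. ]
notch [632.2 105.3  83. ] [657.6 105.   83. ] [631.5 107.2  46. ] [657.4 105.9  46. ]
base [606.6 103.9  18. ] [683.6 102.3  18. ] [600.9 -27.6  18. ] [679.7 -25.4  18. ]
```

Call:
{"op": "move_arm", "data": {
  "commands": [
    [6, -3, 22, -0.001, 0.001, -0.007, 60],
    [6, -2, 22, -0.001, 0.001, -0.007, 60],
    [6, -2, 22, -0.001, 0.001, -0.007, 60],
    [0, 0, 0, 0, 0, 0, 60]
  ]
}}

```text
clock: 3.75
position: [644.1, 4.0, 46.1]
orientation: [[0.034, 0.999, 0.01], [0.999, -0.034, -0.002], [-0.002, 0.01, -1.0]]
force: [0.2, -0.3, -0.5]
opening: 61.0
```

```bash
python3 - <<'E'
from plant import *; from plan import *; from h import *
s=sense();print(s["position"],s["opening"],s["force"]);plan(s,[643.2,3,39],R_for(.0315),step=25,claw=60)
E
```

```text
[644.08256259   3.97529074  46.10901095] 60.998742084251006 [ 0.24797856 -0.32923183 -0.49896303]
[-1.0, -0.9, 7.1, 0.0097, 0.0018, -0.0022, 60]
```

Call:
{"op": "move_arm", "data": {
  "commands": [
    [0, -1, 8, 0.009, 0.002, -0.002, 60],
    [0, 0, 0, 0, 0, 0, 60]
  ]
}}

```text
clock: 4.0
position: [644.7, 2.4, 41.5]
orientation: [[0.033, 0.999, 0.005], [0.999, -0.033, -0.0], [-0.0, 0.005, -1.0]]
force: [-0.2, -0.5, 0.5]
opening: 60.1
```

Call:
{"op": "move_arm", "data": {
  "commands": [
    [0, 0, 0, 0, 0, 0, 0],
    [0, 0, 0, 0, 0, 0, 0],
    [0, 0, 0, 0, 0, 0, 0],
    [0, 0, 0, 0, 0, 0, 0],
    [0, 0, 0, 0, 0, 0, 0]
  ],
  "force": 25
}}

```text
clock: 4.62
position: [644.5, 2.2, 43.3]
orientation: [[0.033, 0.999, 0.004], [0.999, -0.033, -0.0], [-0.0, 0.004, -1.0]]
force: [-8.2, 0.7, 4.6]
opening: 19.2
```

Call:
{"op": "move_arm", "data": {
  "commands": [
    [15, -0.5, 1, 0, 0, 0, 0],
    [22, 0, 0.5, 0, 0, 0, 0],
    [22, 0, 0.5, 0, 0, 0, 0],
    [22, 0, 0.5, 0, 0, 0, 0],
    [0, 0, 0, 0, 0, 0, 0]
  ]
}}

```text
clock: 5.25
position: [647.3, 88.6, 41.5]
orientation: [[0.032, 0.999, 0.005], [0.999, -0.032, -0.001], [-0.001, 0.005, -1.0]]
force: [-0.8, 1.9, 2.0]
opening: 19.2
```

```bash
python3 - <<'E'
from plant import *; from plan import *; from h import *
s=sense();print(s["position"],s["opening"],s["force"])
d=get_image("wrist");np.savez("w4.npz",**d);crop(d,0,0,512,384,1.5,"pics/w4.png")
E
```

```text
[647.30218333  88.60019053  41.53070771] 19.17715245873864 [-0.83573033  1.86018824  2.01557051]
```

View pics/w4.png

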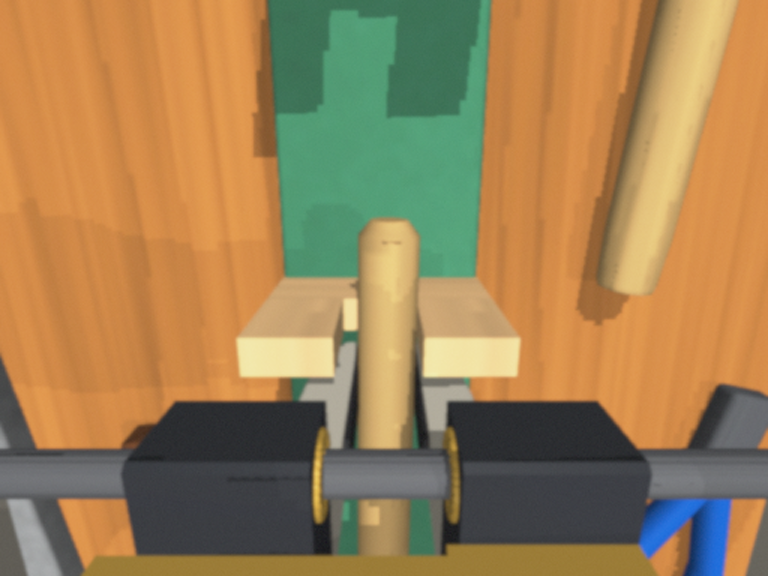

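The dowel came with the gripper. Its head is now past the first rest, at (388,220), and sits slightly right in the notch. I'll let go, slide back and regrasp.

Call:
{"op": "move_arm", "data": {
  "commands": [
    [0, -1, 0, 0, 0, 0, 45],
    [0, 0, 0, 0, 0, 0, 45],
    [0, 0, 0, 0, 0, 0, 45],
    [-28, 0, 1, 0, 0, 0, 45],
    [-28, 0, 1, 0, 0, 0, 45],
    [-26, 0, 0, 0, 0, 0, 45],
    [0, 0, 0, 0, 0, 0, 45]
  ]
}}

```text
clock: 6.18
position: [642.4, 0.8, 38.2]
orientation: [[0.035, 0.999, 0.003], [0.999, -0.035, -0.002], [-0.002, 0.003, -1.0]]
force: [0.1, 0.5, 0.6]
opening: 45.1
```

```bash
python3 - <<'E'
from plant import *; from plan import *; from h import *
s=sense();print(s["position"],s["opening"],s["force"]); plan(s,[643.2,3,39],R_for(.0315))
d=get_image("wrist");np.savez("w5.npz",**d);crop(d,0,0,512,384,1.5,"pics/w5.png")
E
```

```text
[642.36594852   0.81614973  38.15515137] 45.14974859022043 [0.10258741 0.53991704 0.58661605]
[2.2, 0.8, -0.8, 0.0031, 0.0015, -0.0036, 93]
```

View pics/w5.png

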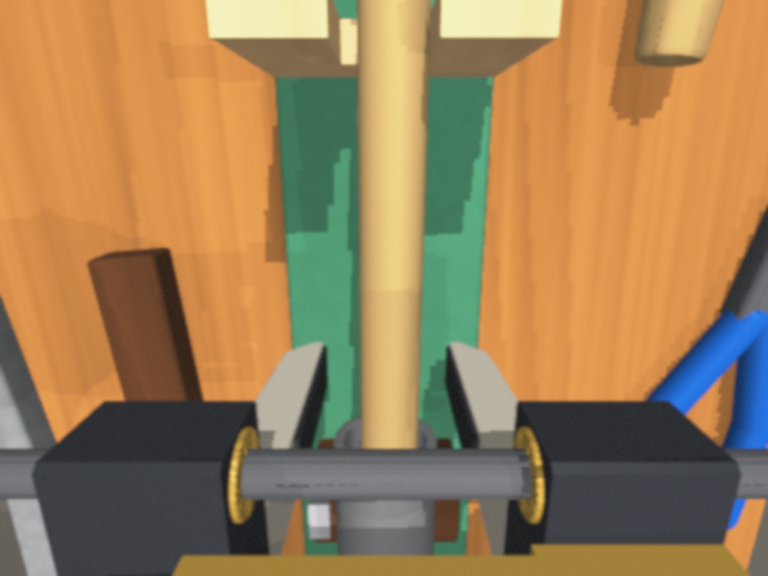

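The fingers straddle the dowel just clear of the mouth, with the dowel about 1.5 mm right of centre. I'll grip again and make the second pull.

Call:
{"op": "move_arm", "data": {
  "commands": [
    [1, 2, 0, 0, 0, 0, 30],
    [0, 0, 0, 0, 0, 0, 0],
    [0, 0, 0, 0, 0, 0, 0],
    [0, 0, 0, 0, 0, 0, 0],
    [0, 0, 0, 0, 0, 0, 0]
  ],
  "force": 25
}}

```text
clock: 6.85
position: [643.9, 5.4, 37.9]
orientation: [[0.032, 0.999, 0.002], [0.999, -0.032, -0.001], [-0.001, 0.002, -1.0]]
force: [-1.1, -1.4, 0.5]
opening: 19.0
```

Call:
{"op": "move_arm", "data": {
  "commands": [
    [15, 0, 0.5, 0, 0, 0, 0],
    [22, 0, 0.5, 0, 0, 0, 0],
    [22, 0, 0.5, 0, 0, 0, 0],
    [22, 0, 0.5, 0, 0, 0, 0],
    [0, 0, 0, 0, 0, 0, 0]
  ]
}}

```text
clock: 7.48
position: [647.0, 94.5, 36.0]
orientation: [[0.03, 1.0, 0.003], [1.0, -0.03, 0.0], [0.0, 0.003, -1.0]]
force: [-0.4, 0.5, 0.9]
opening: 19.0
```

```bash
python3 - <<'E'
from plant import *; from plan import *; from h import *
s=sense();print(s["position"],s["opening"],s["force"])
d=get_image("wrist");np.savez("w6.npz",**d);crop(d,0,0,512,384,1.5,"pics/w6.png")
E
```

```text
[647.00684292  94.45980862  35.99299414] 18.993819349034307 [-0.38553502  0.46217866  0.94482844]
```

View pics/w6.png

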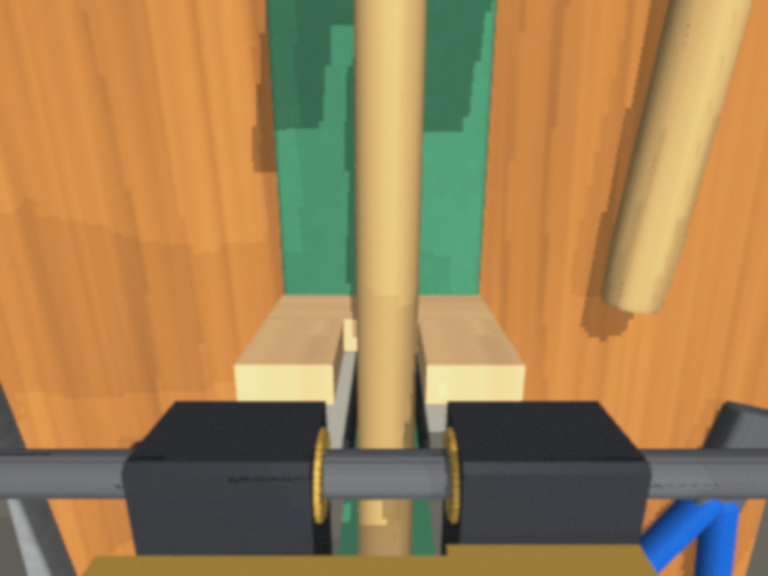

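Call:
{"op": "move_arm", "data": {
  "commands": [
    [-1, 0, 0, 0, 0, 0, 45],
    [0, 0, 0, 0, 0, 0, 45],
    [0, 0, 0, 0, 0, 0, 45],
    [-28, 0, 0, 0, 0, 0, 45],
    [-28, -1, 0, 0, 0, 0, 45],
    [-27, 0, 0, 0, 0, 0, 45],
    [0, 0, 0, 0, 0, 0, 45]
  ]
}}

```text
clock: 8.4
position: [643.3, 4.4, 36.0]
orientation: [[0.034, 0.999, 0.003], [0.999, -0.034, -0.001], [-0.001, 0.003, -1.0]]
force: [-0.9, 0.7, 0.1]
opening: 44.9
```

```bash
python3 - <<'E'
from plant import *; from plan import *; from h import *
s=sense();print(s["position"],s["opening"],s["force"])
d=get_image("top");np.savez("t2.npz",**d);crop(d,170,150,330,210,5,"pics/t2.png")
d=get_image("wrist");np.savez("w7.npz",**d);crop(d,0,0,512,384,1.5,"pics/w7.png")
E
```

```text
[643.29208325   4.39968365  35.98941224] 44.88901759034808 [-0.87028987  0.66714555  0.09077846]
```

View pics/t2.png

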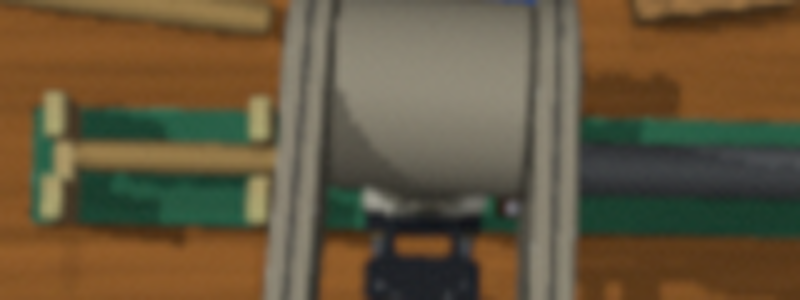

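View pics/w7.png

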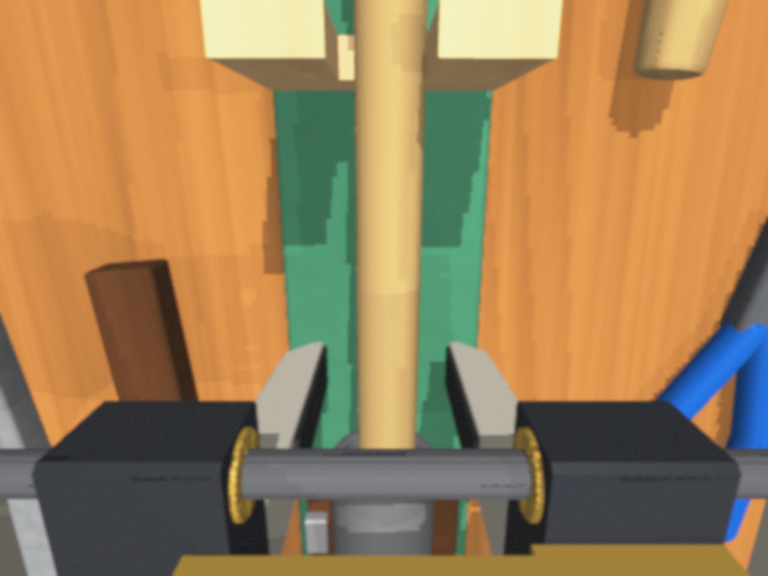

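The top view shows the head at crop (72,153), right in front of the far rest's notch (y≈138–175) and in line with it. Now the third pull.

Call:
{"op": "move_arm", "data": {
  "commands": [
    [0, 0.5, 0, 0, 0, 0, 30],
    [0, 0, 0, 0, 0, 0, 0],
    [0, 0, 0, 0, 0, 0, 0],
    [0, 0, 0, 0, 0, 0, 0],
    [0, 0, 0, 0, 0, 0, 0]
  ],
  "force": 25
}}

```text
clock: 9.12
position: [643.8, 9.2, 35.9]
orientation: [[0.029, 1.0, 0.003], [1.0, -0.029, 0.0], [0.0, 0.003, -1.0]]
force: [-0.0, -0.8, 0.3]
opening: 19.4
```

Call:
{"op": "move_arm", "data": {
  "commands": [
    [10, 0, 0, 0, 0, 0, 0],
    [18, 0, 0, 0, 0, 0, 0],
    [20, 0, 0, 0, 0, 0, 0],
    [20, 0, 0, 0, 0, 0, 0],
    [10, 0, 0, 0, 0, 0, 0],
    [0, 0, 0, 0, 0, 0, 0]
  ]
}}

```text
clock: 9.88
position: [645.7, 94.8, 35.5]
orientation: [[0.027, 1.0, 0.002], [1.0, -0.027, 0.001], [0.001, 0.002, -1.0]]
force: [-0.1, -0.4, -1.0]
opening: 19.3
```

```bash
python3 - <<'E'
from plant import *; from plan import *; from h import *
s=sense();print(s["position"],s["opening"],s["force"])
d=get_image("top");np.savez("t3.npz",**d);crop(d,150,150,330,210,4,"pics/t3.png")
d=get_image("wrist");np.savez("w8.npz",**d);crop(d,0,0,512,384,1.5,"pics/w8.png")
E
```

```text
[645.71211946  94.79257807  35.48379562] 19.2952954283923 [-0.12791161 -0.39723368 -1.01707363]
```

View pics/t3.png

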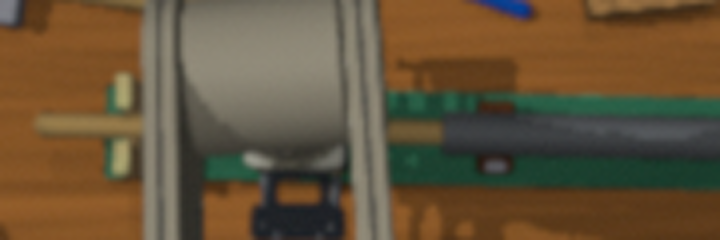

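View pics/w8.png

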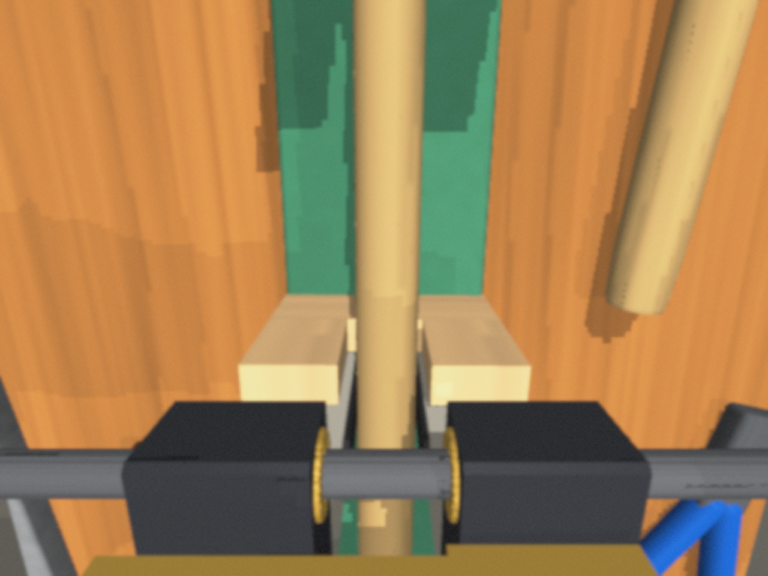

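Call:
{"op": "move_arm", "data": {
  "commands": [
    [0, 0, 0, 0, 0, 0, 50],
    [0, 0, 0, 0, 0, 0, 50],
    [0, 0, 0, 0, 0, 0, 50],
    [0, 0, -30, 0, 0, 0, 50],
    [0, 0, -35, 0, 0, 0, 50],
    [25, 0, -10, 0, 0, 0, 50],
    [28, 0, 0, 0, 0, 0, 50],
    [0, 0, 0, 0, 0, 0, 50]
  ]
}}

```text
clock: 10.98
position: [648.0, 143.9, 113.5]
orientation: [[0.034, 0.999, 0.003], [0.999, -0.034, 0.001], [0.001, 0.003, -1.0]]
force: [0.2, 0.3, -0.3]
opening: 50.0
```

```bash
python3 - <<'E'
from plant import *; from plan import *; from h import *
d=load("t3"); print("head",atz(d,(37.5)/4+149.5,125.5/4+149.5,54).round(1))
s=sense();print(s["position"],s["opening"],s["force"])
plan(s,[647.5,151,37],R_for(.03),step=20,claw=50)
d=get_image("wrist");np.savez("w9.npz",**d);crop(d,0,0,512,384,1.5,"pics/w9.png")
E
```

```text
head [653.4 319.4  54. ]
[647.99457718 143.91781627 113.54581235] 49.966139964245265 [ 0.15324716  0.25288277 -0.29922201]
[1.7, -0.2, 19.1, 0.0007, -0.0002, -0.001, 50]
[1.8, -0.2, 19.1, 0.0007, -0.0002, -0.001, 50]
[1.8, -0.2, 19.1, 0.0007, -0.0002, -0.001, 50]
[1.8, -0.2, 19.1, 0.0007, -0.0002, -0.001, 50]
```

View pics/w9.png

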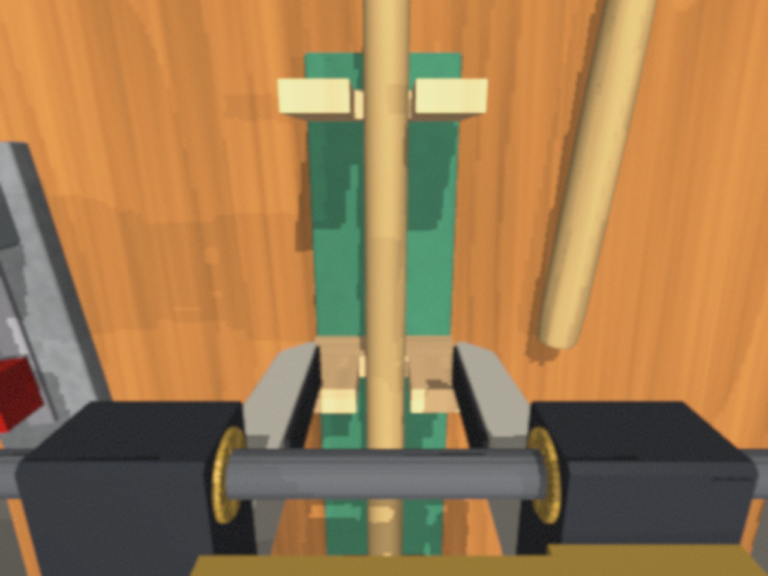

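The dowel lies in both notches and is centred between the fingers. I'll go down and grip it near its middle.

Call:
{"op": "move_arm", "data": {
  "commands": [
    [2, 0, 19, 0, 0, 0, 50],
    [2, 0, 19, 0, 0, 0, 50],
    [2, 0, 18, 0, 0, 0, 50],
    [2, 0, 14, 0, 0, 0, 50],
    [0, 0, 0, 0, 0, 0, 50]
  ]
}}

```text
clock: 11.65
position: [646.0, 147.9, 34.5]
orientation: [[0.037, 0.999, -0.003], [0.999, -0.037, -0.001], [-0.002, -0.003, -1.0]]
force: [0.2, 0.2, -0.2]
opening: 50.2
```

```bash
python3 - <<'E'
from plant import *; from plan import *; from h import *
s=sense();print(s["position"],s["opening"],s["force"])
plan(s,[647.5,152,37],R_for(.03),step=20,claw=50)
E
```

```text
[645.96587334 147.88353282  34.51965564] 50.16428716655292 [ 0.15953679  0.20161496 -0.18266037]
[4.2, 1.4, -2.5, -0.0033, 0.0015, -0.0074, 50]
```

Call:
{"op": "move_arm", "data": {
  "commands": [
    [4, 1.5, -2.5, -0.003, 0.001, -0.006, 40],
    [0, 0, 0, 0, 0, 0, 0],
    [0, 0, 0, 0, 0, 0, 0],
    [0, 0, 0, 0, 0, 0, 0],
    [0, 0, 0, 0, 0, 0, 0],
    [0, 0, 0, 0, 0, 0, 0]
  ],
  "force": 40
}}

```text
clock: 12.4
position: [649.6, 152.4, 39.9]
orientation: [[0.031, 1.0, 0.004], [1.0, -0.031, 0.0], [0.0, 0.004, -1.0]]
force: [0.5, -0.3, -0.9]
opening: 18.7
```

Call:
{"op": "move_arm", "data": {
  "commands": [
    [10, 0, 0, 0, 0, 0, 0],
    [14, 0, -1, 0, 0, 0, 0],
    [8, 0, -2, 0, 0.01, 0, 0],
    [0, 0, -15, 0, 0.01, 0, 0],
    [0, 0, -30, 0, 0, 0, 0],
    [0, 0, -30, 0, 0, 0, 0],
    [0, 0, 0, 0, 0, 0, 0]
  ]
}}

```text
clock: 13.28
position: [650.6, 186.0, 122.9]
orientation: [[0.029, 1.0, 0.006], [0.999, -0.03, 0.023], [0.023, 0.005, -1.0]]
force: [0.4, -0.2, -0.5]
opening: 18.8
```

```bash
python3 - <<'E'
from plant import *; from plan import *; from h import *
s=sense();print(s["position"],s["opening"],s["force"],s["orientation"])
d=get_image("scene");np.savez("s4.npz",**d);crop(d,150,80,400,270,3,"pics/s4.png")
d=get_image("wrist");np.savez("w10.npz",**d);crop(d,0,0,512,384,1.5,"pics/w10.png")
E
```

```text
[650.56996524 185.99091034 122.90251993] 18.785257068978847 [ 0.37669505 -0.15453622 -0.51246265] [[ 0.02941607  0.99955013  0.00585126]
 [ 0.99930088 -0.02954286  0.02291213]
 [ 0.02307469  0.00517319 -0.99972036]]
```

View pics/s4.png

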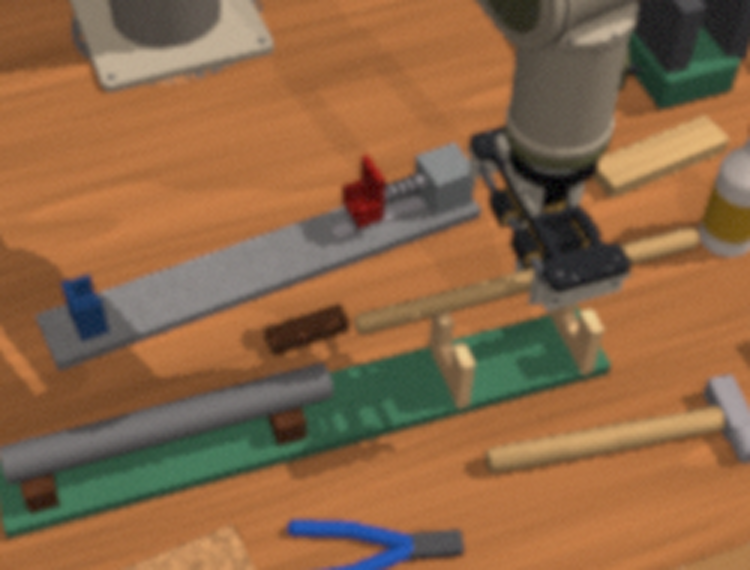

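View pics/w10.png

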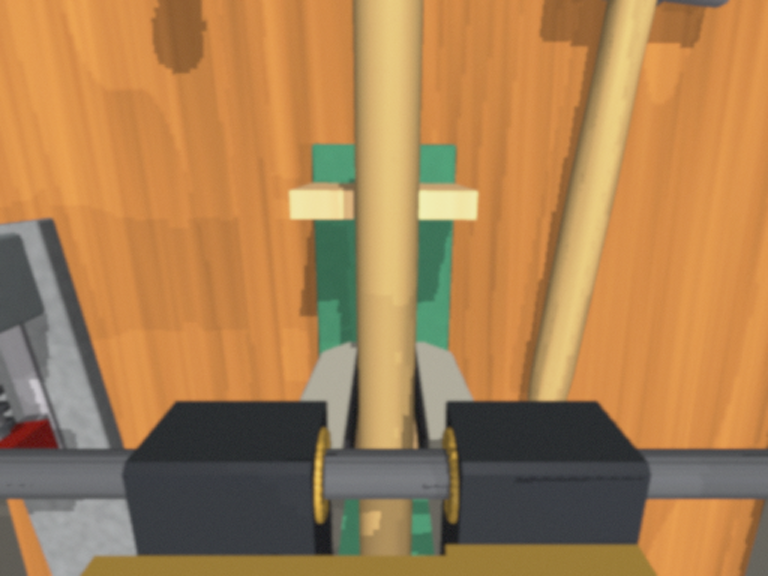

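The dowel is out of the tube and held level. Before the transfer I'll check camera against TCP laterally, using the held dowel.

```bash
python3 - <<'E'
from plant import *; from plan import *; from h import *
s=sense();d=load("w10")
f=lambda x,y,z:atz(d,(x+.5)/1.5-.5,(y+.5)/1.5-.5,z)
R=s["orientation"]
for x,y in [(387.5,60),(387,200),(387,300),(386.5,380)]:
    p=f(x,y,138.6);q=R.T@(p-s["position"]);print(p.round(1),q.round(1))
d=load("s4");print("tail scene", atz(d,(362+.5)/3+149.5,(320.5)/3+79.5,138.6).round(1))
plan(s,[651,-30,130],R_for(.03),step=45,claw=0)
E
```

```text
[652.3 288.6 138.6] [103.5   0.8 -17.6]
[651.  248.6 138.6] [ 63.5   0.8 -18.4]
[650.1 216.1 138.6] [ 31.    0.8 -19.1]
[649.1 187.3 138.6] [  2.1   0.7 -19.8]
tail scene [639.7  18.3 138.6]
[-43.0, 1.8, -3.2, -0.0001, -0.0043, 0.0001, 0]
[-43.0, 1.8, -3.0, -0.0001, -0.0043, 0.0001, 0]
[-43.0, 1.8, -2.8, -0.0001, -0.0043, 0.0001, 0]
[-43.1, 1.8, -2.6, -0.0001, -0.0043, 0.0001, 0]
[-43.1, 1.8, -2.4, -0.0001, -0.0043, 0.0001, 0]
```

Call:
{"op": "move_arm", "data": {
  "commands": [
    [-43, 1.5, -2, 0, 0, 0, 0],
    [-43, 1.5, -2, 0, 0, 0, 0],
    [-43, 1.5, -2, 0, 0, 0, 0],
    [-43, 1.5, -2, 0, 0, 0, 0],
    [-43, 1.5, -2, 0, 0, 0, 0],
    [0, 0, 0, 0, 0, 0, 0]
  ]
}}

```text
clock: 14.12
position: [642.4, -35.4, 111.2]
orientation: [[0.028, 0.999, -0.017], [0.999, -0.028, 0.023], [0.022, -0.018, -1.0]]
force: [-0.3, 0.5, -1.6]
opening: 18.8
```

```bash
python3 - <<'E'
from plant import *; from plan import *
s=sense();print(s["position"],s["orientation"][2])
R=R_for(-.094)@Ro.from_rotvec([0,.019,0]).as_matrix()
plan(s,[444,-76,125],R,step=35,claw=0)
E
```

```text
[642.41828763 -35.41323595 111.15234922] [ 0.02227576 -0.01751733 -0.99959839]
[-7.6, -32.9, -1.9, -0.0025, -0.0007, -0.0203, 0]
[-7.0, -33.0, -2.0, -0.0025, -0.0007, -0.0203, 0]
[-6.3, -33.2, -2.1, -0.0025, -0.0007, -0.0203, 0]
[-5.6, -33.3, -2.1, -0.0025, -0.0007, -0.0203, 0]
[-5.0, -33.4, -2.2, -0.0025, -0.0007, -0.0203, 0]
[-4.3, -33.5, -2.3, -0.0025, -0.0007, -0.0203, 0]
```

Call:
{"op": "move_arm", "data": {
  "commands": [
    [-8, -33, -4, -0.003, 0, -0.02, 0],
    [-7, -33, -4, -0.003, 0, -0.02, 0],
    [-6, -33, -4, -0.003, 0, -0.02, 0],
    [-6, -33, -4, -0.003, 0, -0.02, 0],
    [-5, -33, -4, -0.003, 0, -0.02, 0],
    [-4, -33, -4, -0.003, 0, -0.02, 0],
    [0, 0, 0, 0, 0, 0, 0],
    [0, 0, 0, 0, 0, 0, 0]
  ]
}}

```text
clock: 15.12
position: [433.4, -71.1, 124.9]
orientation: [[-0.098, 0.995, -0.015], [0.995, 0.098, 0.031], [0.032, -0.012, -0.999]]
force: [-0.1, -1.0, -0.1]
opening: 18.8
```

```bash
python3 - <<'E'
from plant import *; from plan import *; from h import *
s=sense();print(s["position"],s["orientation"])
R=R_for(-.094)@Ro.from_rotvec([0,.019,0]).as_matrix()
plan(s,[444.2,-72,66],R,step=20,claw=0)
d=get_image("wrist");np.savez("w11.npz",**d);crop(d,0,0,512,384,1.5,"pics/w11.png")
d=get_image("scene");np.savez("s5.npz",**d);crop(d,150,80,350,220,4,"pics/s5.png")
E
```

```text
[433.3739185  -71.11123789 124.88371195] [[-0.09765172  0.99510074 -0.0154483 ]
 [ 0.99471014  0.09808699  0.03050701]
 [ 0.03187283 -0.01238752 -0.99941517]]
[-1.3, 3.8, 19.6, -0.0042, -0.0043, 0.0014, 0]
[-1.2, 3.7, 19.6, -0.0042, -0.0043, 0.0014, 0]
[-1.1, 3.6, 19.6, -0.0042, -0.0043, 0.0014, 0]
```

View pics/w11.png

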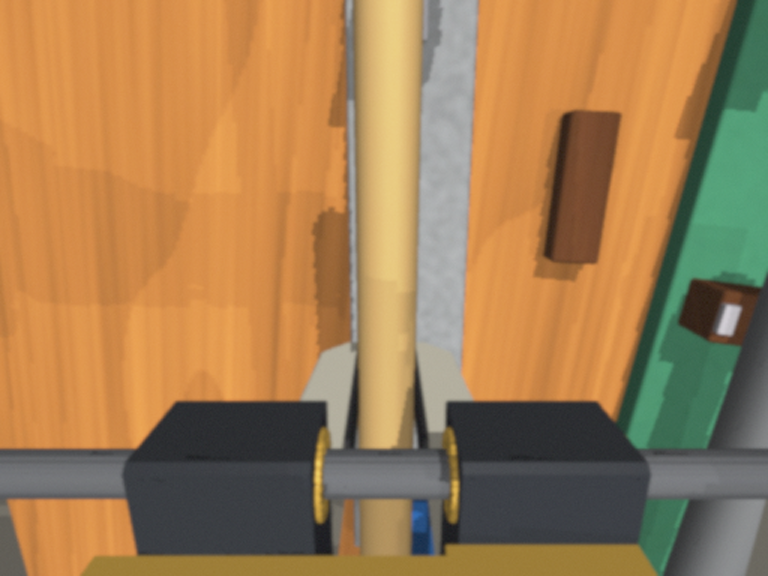

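View pics/s5.png

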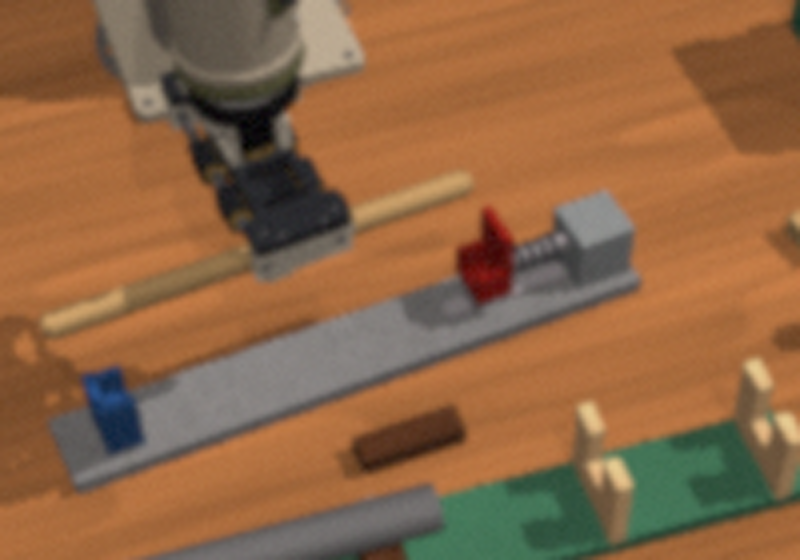

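```bash
cat > ends.py <<'E'
from h import *
from scipy.optimize import least_squares
def fit(s,d,hp,tp):
    # unknown: along offset a, tilt t about tool y, height b, given axis at tool y=.5
    R=s["orientation"];p=s["position"]
    def m(x):
        u=np.array([np.cos(x[1]),0,np.sin(x[1])]); c=np.array([x[0],.5,-x[2]])
        return [p+R@(c+170*u),p+R@(c-170*u)]
    f=lambda x:np.concatenate([np.array(proj(d,q))-np.array(w) for q,w in zip(m(x),(hp,tp))])
    r=least_squares(f,[0,0,16]);return r.x,r.fun,m(r.x)
E
python3 - <<'E'
from plant import *; from ends import *
s=sense();d=load("s5")
g=lambda x,y:((x+.5)/4+149.5,(y+.5)/4+79.5)
x,r,e=fit(s,d,g(468,183),g(46,326));print(x.round(3),r.round(2),[q.round(1) for q in e])
E
```

```text
[-3.983  0.041 18.014] [ 0.8   0.03 -0.64  0.17] [array([417.9,  93.5, 141.3]), array([ 451.5, -244.8,  144.3])]
```

Both dowel ends are visible in the scene crop, head at (468,183) and tail at (46,326). The fit puts the dowel's middle about 4 mm behind the TCP, and the dowel is nearly level. Next I'll go down to pushing height.

Call:
{"op": "move_arm", "data": {
  "commands": [
    [-1, 4, 19, -0.006, -0.002, 0.001, 0],
    [-1, 4, 19, -0.004, -0.002, 0.001, 0],
    [0, 3, 16, -0.002, -0.002, 0.001, 0],
    [0, 0, 0, 0, 0, 0, 0],
    [0, 0, 0, 0, 0, 0, 0]
  ]
}}

```text
clock: 15.85
position: [447.6, -69.3, 69.2]
orientation: [[-0.097, 0.995, -0.003], [0.995, 0.097, 0.026], [0.026, -0.001, -1.0]]
force: [0.1, -0.2, -0.8]
opening: 19.3
```

```bash
python3 - <<'E'
from plant import *; from plan import *; from h import *
s=sense();print(s["position"],s["orientation"],s["force"])
R=R_for(-.094)@Ro.from_rotvec([0,.025,0]).as_matrix()
plan(s,[444.2,-72,65],R,step=20,claw=0)
d=get_image("wrist");np.savez("w12.npz",**d);crop(d,0,0,512,384,1.5,"pics/w12.png")
d=get_image("scene");np.savez("s6.npz",**d);crop(d,150,80,350,220,4,"pics/s6.png")
E
```

```text
[447.55027784 -69.30966398  69.1822414 ] [[-9.70036826e-02  9.95277971e-01 -3.47070980e-03]
 [ 9.94932514e-01  9.70615046e-02  2.62365652e-02]
 [ 2.64495477e-02 -9.08078578e-04 -9.99649737e-01]] [ 0.13435065 -0.22515117 -0.75580171]
[-2.5, -3.6, 4.1, -0.001, -0.0015, 0.0035, 0]
```

View pics/w12.png

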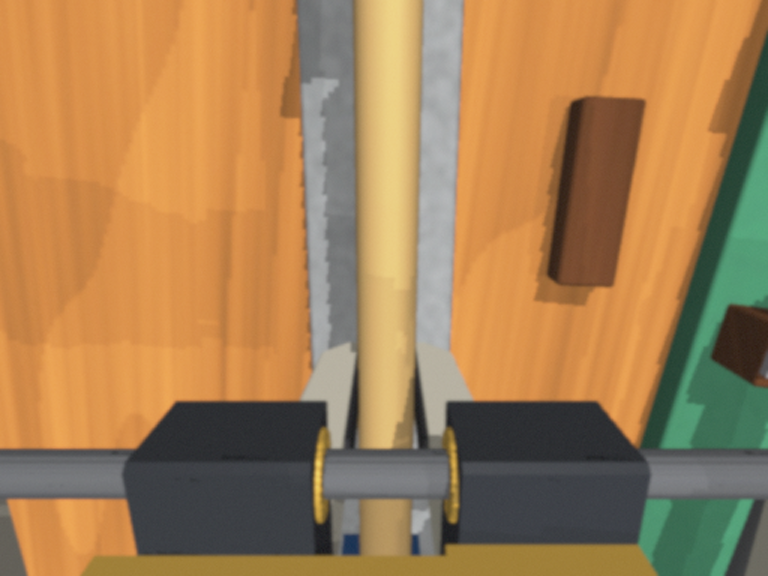

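View pics/s6.png

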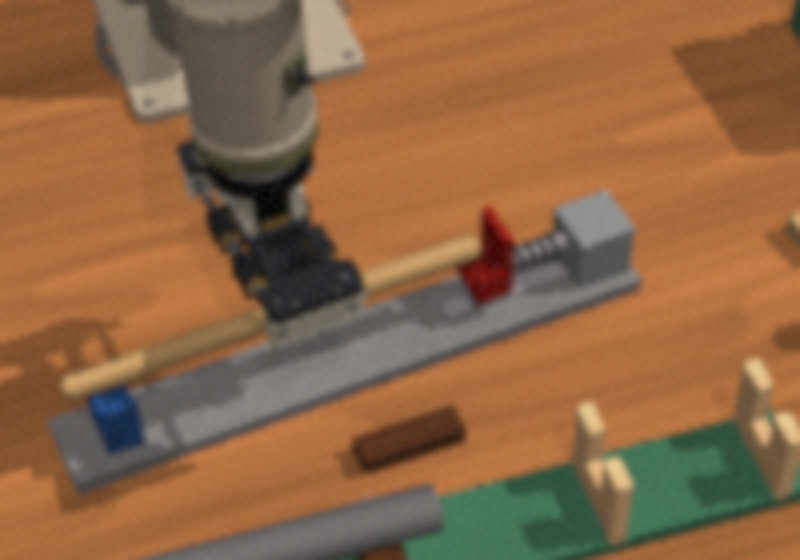

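```bash
python3 - <<'E'
from plant import *; from ends import *
s=sense();d=load("s6")
g=lambda x,y:((x+.5)/4+149.5,(y+.5)/4+79.5)
x,r,e=fit(s,d,g(478,247),g(68,387));print(x.round(3),r.round(2),[q.round(1) for q in e])
d=load("w12")
f=lambda x,y,z:atz(d,(x+.5)/1.5-.5,(y+.5)/1.5-.5,z).round(1)
for y,a,b in [(20,300,463),(330,313,452)]:
    print(f(a,y,16),f(b,y,16))
for x,y in [(388,20),(387.5,200),(386.5,330)]: print("dowel",f(x,y,85.5), (s["orientation"].T@(f(x,y,85.5)-s["position"])).round(1))
o=np.array([442.5,-49,0]);u=np.array([-.0936,.9956,0]);n=np.array([.9956,.0936,0])
for n_,p in [("TCP",s["position"]),("head",e[0]),("tail",e[1])]: print(n_,"stand x,y",((p-o)@n).round(1),((p-o)@u).round(1))
E
```

```text
[-2.234  0.044 17.404] [ 0.7   0.03 -0.56  0.14] [array([431.8,  97.1,  83.7]), array([ 464.8, -241.2,   89.7])]
[398.1  58.1  16. ] [466.   64.8  16. ]
[411.5 -79.   16. ] [479.9 -72.2  16. ]
dowel [436.3  43.9  85.5] [114.2  -0.2 -13.1]
dowel [441.2  -6.8  85.5] [ 63.3  -0.2 -14.5]
dowel [445.2 -50.2  85.5] [ 19.8  -0.5 -15.6]
TCP stand x,y 3.1 -20.8
head stand x,y 3.0 146.5
tail stand x,y 4.2 -193.4
```

Call:
{"op": "move_arm", "data": {
  "commands": [
    [0, -3.5, 3, 0, 0.012, 0.002, 0],
    [8, 0, 0, 0, 0, 0, 0],
    [0, 0, 0, 0, 0, 0, 0]
  ]
}}

```text
clock: 16.32
position: [443.8, -61.6, 67.8]
orientation: [[-0.094, 0.996, -0.002], [0.995, 0.094, 0.038], [0.038, 0.002, -0.999]]
force: [0.6, -0.7, -0.5]
opening: 18.7
```

```bash
cat > st.py <<'E'
from plant import *
import numpy as np
s=sense();p=s["position"]
o=np.array([442.5,-49,0]);u=np.array([-.0936,.9956,0]);n=np.array([.9956,.0936,0])
print("stand x %.1f y %.1f z %.1f"%((p-o)@n,(p-o)@u,p[2]),"F along %.1f across %.1f z %.1f"%(s["force"]@u,s["force"]@n,s["force"][2]),"open",s["opening"].round(1),"t",s["clock"]);print("yaw slope",s["orientation"][0,0]/s["orientation"][1,0],"tilt",s["orientation"][2])
E
python3 st.py
```

```text
Traceback (most recent call last):
  File "st.py", line 5, in <module>
    print("stand x %.1f y %.1f z %.1f"%((p-o)@n,(p-o)@u,p[2]),"F along %.1f across %.1f z %.1f"%(s["force"]@u,s["force"]@n,s["force"][2]),"open",s["opening"].round(1),"t",s["clock"]);print("yaw slope",s["orientation"][0,0]/s["orientation"][1,0],"tilt",s["orientation"][2])
                                                                                                                                                 ^^^^^^^^^^^^^^^^^^
AttributeError: 'float' object has no attribute 'round'
```

```bash
sed -i 's/s\["opening"\].round(1)/round(s["opening"],1)/' st.py; python3 st.py
```

```text
stand x 0.1 y -12.6 z 67.8 F along -0.8 across 0.5 z -0.5 open 18.7 t 16.325
yaw slope -0.09473784494274294 tilt [ 0.03845967  0.00150966 -0.99925901]
```

Call:
{"op": "move_arm", "data": {
  "commands": [
    [4, 0, 0.5, 0, 0, 0, 0],
    [4, 0, 0, 0, 0, 0, 0],
    [4, 0, 0, 0, 0, 0, 0],
    [0, 0, 0, 0, 0, 0, 0]
  ],
  "force": 50
}}

```text
clock: 16.82
position: [443.2, -50.2, 68.4]
orientation: [[-0.095, 0.996, -0.0], [0.995, 0.095, 0.035], [0.035, 0.003, -0.999]]
force: [-0.0, -5.9, -0.2]
opening: 18.9
```

```bash
python3 st.py
```

```text
stand x 0.6 y -1.3 z 68.4 F along -5.9 across -0.6 z -0.2 open 18.9 t 16.825
yaw slope -0.09512265566431692 tilt [ 0.034931    0.00295385 -0.99938536]
```

Call:
{"op": "move_arm", "data": {
  "commands": [
    [4, -0.5, 0.5, 0, 0, 0, 0],
    [4, 0, 0.5, 0, 0, 0, 0],
    [2, 0, 0, 0, 0, 0, 0],
    [0, 0, 0, 0, 0, 0, 0]
  ]
}}

```text
clock: 17.32
position: [442.9, -43.1, 68.6]
orientation: [[-0.095, 0.996, 0.002], [0.995, 0.094, 0.029], [0.029, 0.005, -1.0]]
force: [-0.2, -7.1, -0.8]
opening: 18.8
```

```bash
python3 st.py; python3 - <<'E'
from plant import *; from h import *
d=get_image("scene");np.savez("s7.npz",**d);crop(d,160,110,320,205,5,"pics/s7.png")
E
```

```text
stand x 0.9 y 5.9 z 68.6 F along -7.0 across -0.8 z -0.8 open 18.8 t 17.325
yaw slope -0.09501865662351397 tilt [ 0.0289345   0.0047318  -0.99957011]
```

View pics/s7.png

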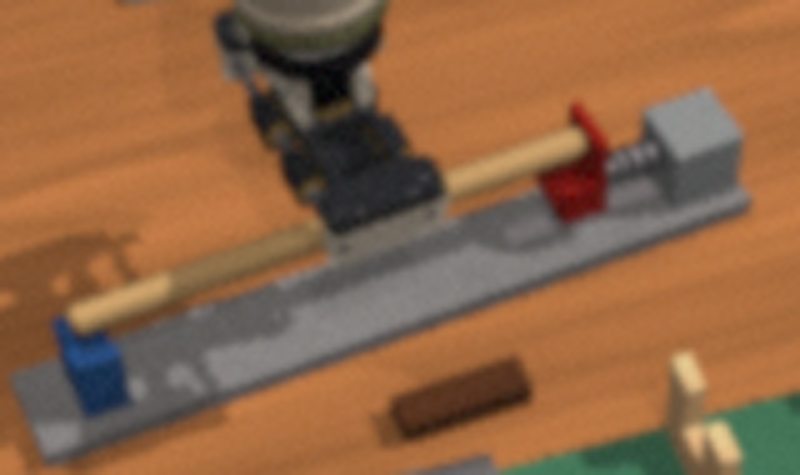

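Call:
{"op": "move_arm", "data": {
  "commands": [
    [4, -0.8, 0.5, 0, 0.004, 0, 0],
    [4, -0.3, 0.5, 0, 0.003, 0, 0],
    [2, 0, 0, 0, 0.002, 0, 0]
  ]
}}

```text
clock: 17.75
position: [441.9, -36.4, 68.8]
orientation: [[-0.094, 0.996, 0.004], [0.995, 0.094, 0.032], [0.032, 0.007, -0.999]]
force: [1.0, -8.3, -0.8]
opening: 18.9
```

```bash
python3 st.py; python3 - <<'E'
from plant import *; from h import *
d=get_image("scene");np.savez("s8.npz",**d);crop(d,160,110,320,205,5,"pics/s8.png")
d=get_image("wrist");np.savez("w13.npz",**d);crop(d,0,0,512,384,1.5,"pics/w13.png")
E
```

```text
stand x 0.6 y 12.6 z 68.8 F along -8.4 across 0.2 z -0.8 open 18.9 t 17.75
yaw slope -0.09452828925722953 tilt [ 0.0319124   0.00658859 -0.99946895]
```

View pics/s8.png

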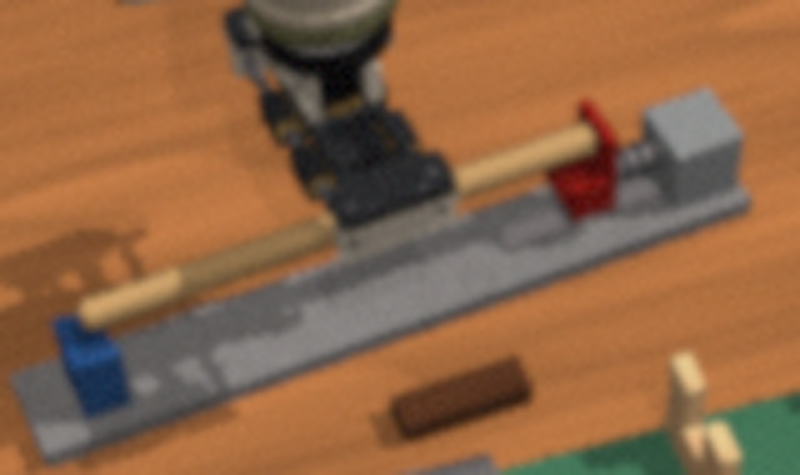

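View pics/w13.png

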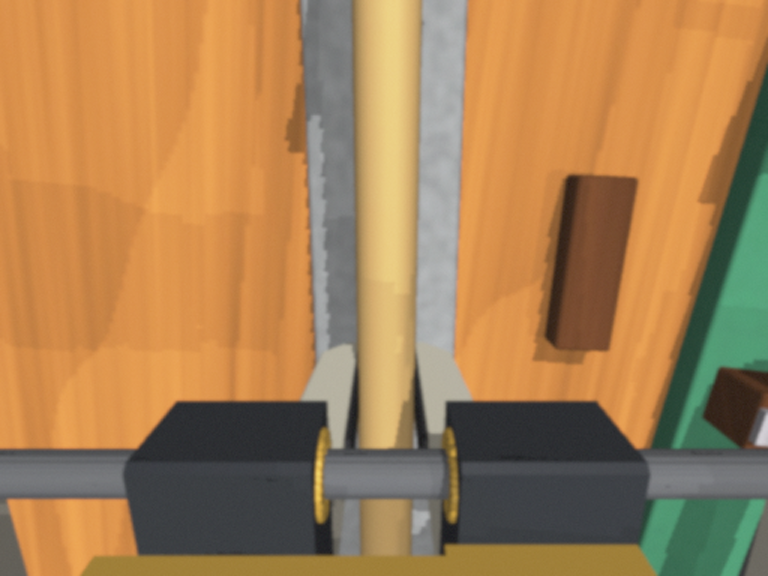

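Call:
{"op": "move_arm", "data": {
  "commands": [
    [2.5, -0.4, 3, -0.002, 0.001, 0, 0],
    [1, -0.2, 6, -0.002, 0.001, 0, 0],
    [0.5, 0, 5, 0, 0.001, 0, 0],
    [0.5, 0, 0, 0, 0, 0, 0]
  ]
}}

```text
clock: 18.35
position: [443.0, -36.2, 56.3]
orientation: [[-0.094, 0.996, 0.012], [0.995, 0.093, 0.027], [0.026, 0.014, -1.0]]
force: [-0.9, -8.5, -0.7]
opening: 18.3
```

```bash
python3 st.py; python3 - <<'E'
from plant import *; from h import *
d=get_image("scene");np.savez("s9.npz",**d);crop(d,160,110,320,205,5,"pics/s9.png")
E
```

```text
stand x 1.7 y 12.7 z 56.3 F along -8.4 across -1.7 z -0.7 open 18.3 t 18.35
yaw slope -0.0941593287961871 tilt [ 0.02608841  0.01411293 -0.99956001]
```

View pics/s9.png

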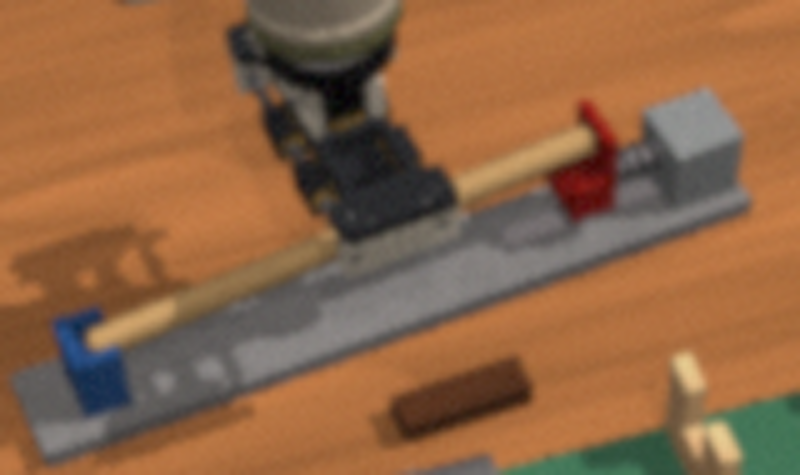

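In s9 the tail has dropped into the blue cup, at (97,340), but friction holds the head up on the red wall at (582,140). If I keep lowering, the tail will land on the blue cup's floor and the head will then be forced down. I'll also square up the drift across the stand.

Call:
{"op": "move_arm", "data": {
  "commands": [
    [0.5, -1.2, 4, 0.007, 0, 0, 0],
    [0.5, -0.5, 4, 0.006, 0, 0, 0],
    [0.5, 0, 4, 0, 0, 0, 0],
    [0.3, 0, 1, 0, 0, 0, 0]
  ],
  "force": 40
}}

```text
clock: 18.9
position: [445.2, -38.2, 47.7]
orientation: [[-0.093, 0.996, 0.006], [0.995, 0.093, 0.019], [0.019, 0.008, -1.0]]
force: [-4.8, -6.0, 5.9]
opening: 19.0
```

```bash
python3 st.py; python3 - <<'E'
from plant import *; from h import *
d=get_image("scene");np.savez("s10.npz",**d);crop(d,160,110,320,205,5,"pics/s10.png")
E
```

```text
stand x 3.7 y 10.5 z 47.7 F along -5.5 across -5.4 z 5.9 open 19.0 t 18.9
yaw slope -0.09354070457848922 tilt [ 0.01865511  0.00763647 -0.99979681]
```

View pics/s10.png

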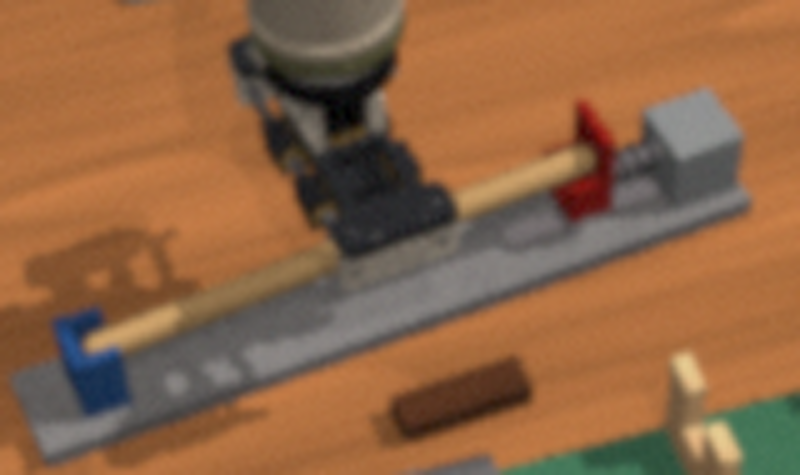

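Call:
{"op": "move_arm", "data": {
  "commands": [
    [1, -3, 0, 0.004, 0, 0, 0],
    [0.5, -1, 3, 0.003, 0, 0, 0],
    [0.5, -0.5, 3, 0, 0, 0, 0],
    [0.3, -0.3, 3, 0, 0, 0, 0]
  ]
}}

```text
clock: 19.45
position: [444.8, -40.3, 43.2]
orientation: [[-0.092, 0.996, 0.008], [0.996, 0.092, 0.011], [0.011, 0.009, -1.0]]
force: [-2.9, -6.2, 7.5]
opening: 19.0
```

```bash
python3 st.py; python3 - <<'E'
from plant import *; from h import *
d=get_image("scene");np.savez("s11.npz",**d);crop(d,160,110,320,205,5,"pics/s11.png")
d=get_image("wrist");np.savez("w14.npz",**d);crop(d,0,0,512,384,1.5,"pics/w14.png")
E
```

```text
stand x 3.1 y 8.5 z 43.2 F along -5.9 across -3.4 z 7.5 open 19.0 t 19.45
yaw slope -0.09212151084898329 tilt [ 0.01069502  0.00866034 -0.9999053 ]
```

View pics/s11.png

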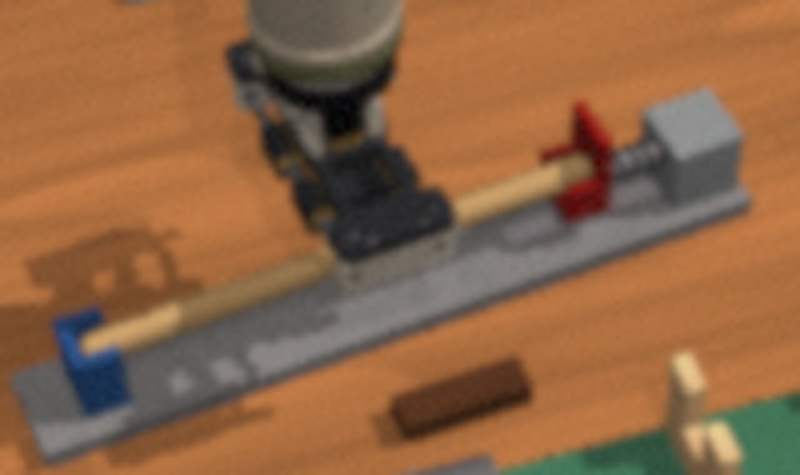

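View pics/w14.png

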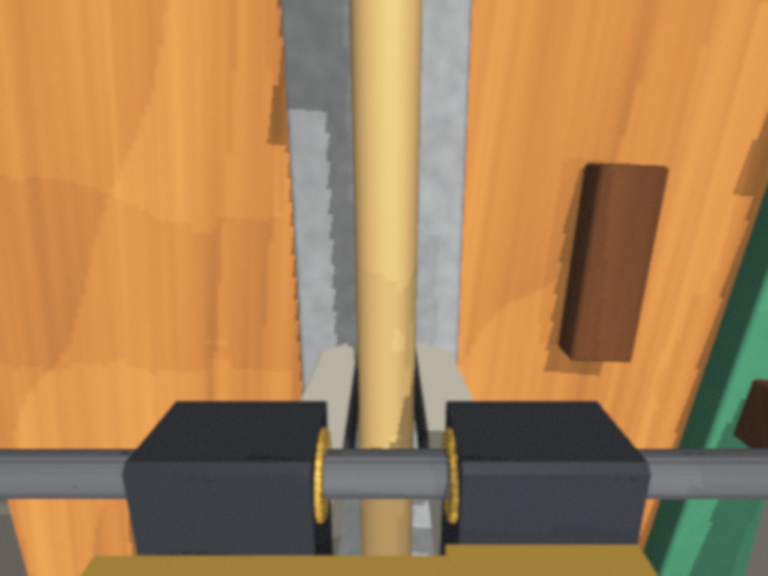

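Call:
{"op": "move_arm", "data": {
  "commands": [
    [1, -4, -0.5, 0.004, 0.003, 0, 0],
    [0.5, -2, 0, 0.004, 0.003, 0, 0],
    [0.5, -1, 0, 0, 0, 0, 0]
  ]
}}

```text
clock: 19.92
position: [441.5, -42.0, 45.8]
orientation: [[-0.09, 0.996, 0.007], [0.996, 0.09, 0.012], [0.011, 0.008, -1.0]]
force: [2.1, -7.3, -2.4]
opening: 18.9
```

```bash
python3 st.py
```

```text
stand x -0.4 y 7.1 z 45.8 F along -7.5 across 1.4 z -2.4 open 18.9 t 19.925
yaw slope -0.09079785454886924 tilt [ 0.01079878  0.00847793 -0.99990575]
```

Call:
{"op": "move_arm", "data": {
  "commands": [
    [1, 0, 4, 0.004, 0.002, 0, 0],
    [1, -0.5, 4, 0.004, 0.002, 0, 0],
    [1, -0.5, 4, 0, 0, 0, 0],
    [1, -0.5, 3, 0, 0, 0, 0]
  ]
}}

```text
clock: 20.42
position: [444.0, -42.0, 38.0]
orientation: [[-0.09, 0.996, 0.006], [0.996, 0.09, 0.008], [0.007, 0.006, -1.0]]
force: [-17.2, -4.7, 35.7]
opening: 19.0
```

```bash
python3 st.py; python3 - <<'E'
from plant import *; from h import *
d=get_image("scene");np.savez("s12.npz",**d);crop(d,160,110,320,205,5,"pics/s12.png")
E
```

```text
stand x 2.1 y 6.8 z 38.0 F along -3.1 across -17.5 z 35.7 open 19.0 t 20.425
yaw slope -0.09008395956327182 tilt [ 0.00730644  0.00621718 -0.99995398]
```

View pics/s12.png

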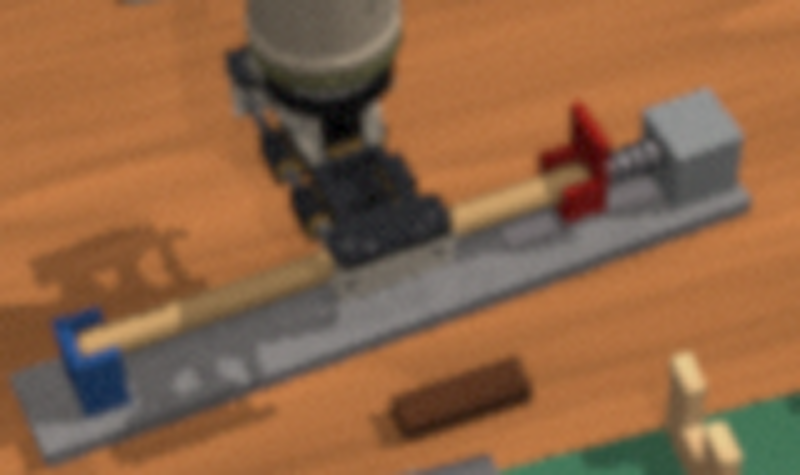

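The head is now down in the red cup at about (578,178), and 36 N upward shows the dowel has bottomed. I'll ease off and then open.

Call:
{"op": "move_arm", "data": {
  "commands": [
    [0, -2, -1, 0, 0, 0, 0],
    [0, 0, -0.5, 0, 0, 0, 0]
  ]
}}

```text
clock: 20.72
position: [443.0, -43.0, 40.5]
orientation: [[-0.089, 0.996, 0.008], [0.996, 0.089, 0.006], [0.006, 0.008, -1.0]]
force: [1.2, -2.0, -6.1]
opening: 18.9
```

```bash
python3 st.py
```

```text
stand x 1.1 y 5.9 z 40.5 F along -2.1 across 1.0 z -6.1 open 18.9 t 20.725
yaw slope -0.08979265316419904 tilt [ 0.00559538  0.00843591 -0.99994876]
```

Call:
{"op": "move_arm", "data": {
  "commands": [
    [0, 0, 1.5, 0, 0, 0, 0],
    [0, 0, 0.5, 0, 0, 0, 24],
    [0, 0, 0, 0, 0, 0, 30],
    [0, 0, 0, 0, 0, 0, 40],
    [0, 0, 0, 0, 0, 0, 40]
  ]
}}

```text
clock: 21.35
position: [442.5, -41.5, 37.8]
orientation: [[-0.09, 0.996, 0.006], [0.996, 0.09, 0.009], [0.008, 0.007, -1.0]]
force: [-0.4, -0.6, -0.0]
opening: 39.4
```

```bash
python3 st.py; python3 - <<'E'
from plant import *; from h import *
d=get_image("scene");np.savez("s13.npz",**d);crop(d,160,110,320,205,5,"pics/s13.png")
E
```

```text
stand x 0.7 y 7.4 z 37.8 F along -0.5 across -0.5 z -0.0 open 39.4 t 21.35
yaw slope -0.09011444920565805 tilt [ 0.00821122  0.00722253 -0.9999402 ]
```

View pics/s13.png

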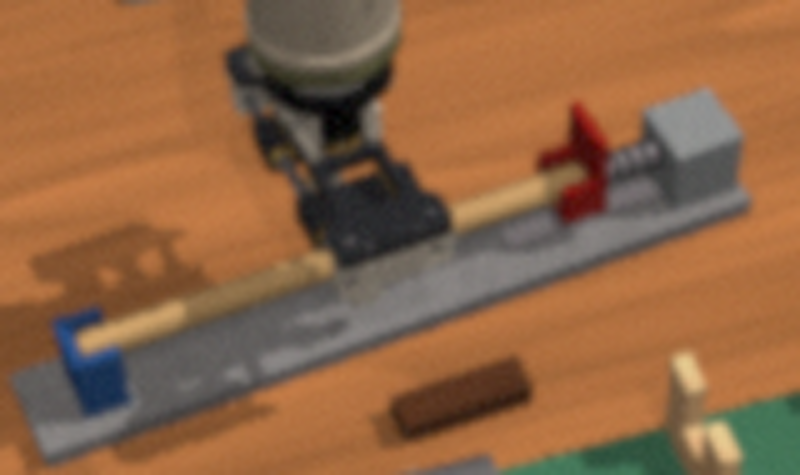

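Released, and the dowel stays put. I'll raise straight up and move away to inspect.

Call:
{"op": "move_arm", "data": {
  "commands": [
    [0, 0.5, -15, 0, 0, 0, 50],
    [0, 0, -35, 0, 0, 0, 60],
    [0, 0, -45, 0, 0, 0, 60],
    [0, 0, -45, 0, 0, 0, 60],
    [0, 0, -45, 0, 0, 0, 60],
    [0, 0, 0, 0, 0, 0, 60]
  ]
}}

```text
clock: 22.15
position: [441.6, -43.1, 234.2]
orientation: [[-0.09, 0.996, 0.009], [0.996, 0.09, 0.008], [0.007, 0.01, -1.0]]
force: [-0.0, 0.4, -1.0]
opening: 59.9
```

```bash
python3 st.py; python3 - <<'E'
from plant import *; from h import *
d=get_image("scene");np.savez("s14.npz",**d);crop(d,160,110,320,205,5,"pics/s14.png")
d=get_image("wrist");np.savez("w15.npz",**d);crop(d,0,0,512,384,1.5,"pics/w15.png");crop(d,210,0,310,75,8,"pics/w15c.png")
E
```

```text
stand x -0.4 y 6.0 z 234.2 F along 0.4 across -0.0 z -1.0 open 59.9 t 22.15
yaw slope -0.09007718500812226 tilt [ 0.00742895  0.01016818 -0.99992071]
```

View pics/s14.png

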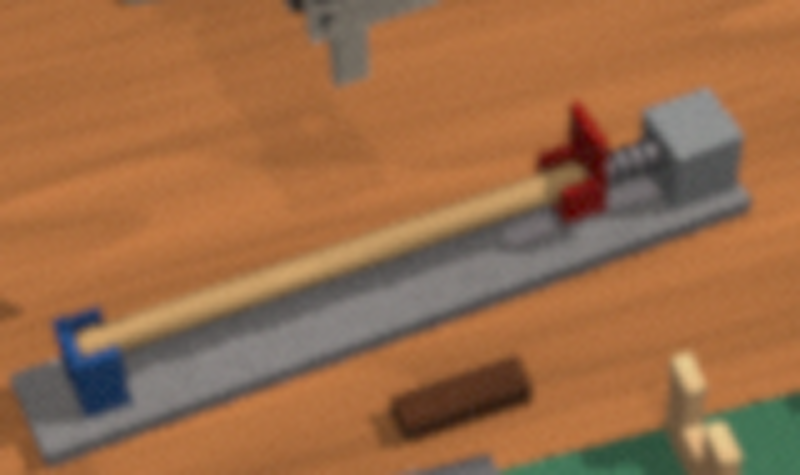

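View pics/w15.png

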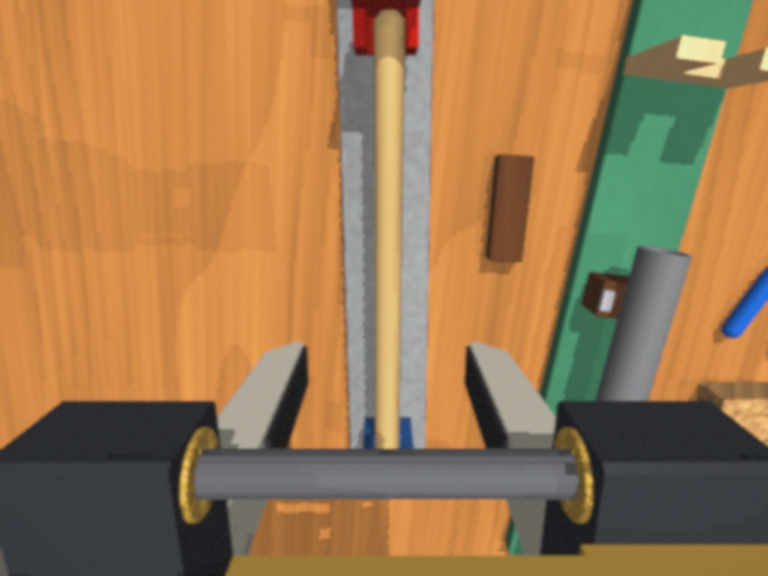

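In s14 and w15 the dowel lies in both cups. I'll measure its height along its length from the depth image and the cup's travel.

```bash
python3 - <<'E'
from h import *
o=np.array([442.5,-49,0]);u=np.array([-.0936,.9956,0]);n=np.array([.9956,.0936,0])
for nm in ["w15","s14"]:
    d=load(nm);v,w=np.mgrid[0:384,0:512];M=d["mtx"]
    c=np.stack([(w-M[0,2])/M[0,0],-(v-M[1,2])/M[1,1],-np.ones(w.shape)],-1)*d["depth"][...,None]
    P=c@d["orientation"].T+d["origin"];P=P.reshape(-1,3);a=(P-o)@n;b=(P-o)@u
    for y in range(-165,181,15):
        m=(abs(a)<9)&(abs(b-y)<7)&(P[:,2]>40)&(P[:,2]<110)
        if m.sum()>3: q=P[m]; t=q[:,2]>np.percentile(q[:,2],70); print(nm,y,m.sum(),"top z",np.percentile(q[:,2],90).round(1),"x",np.median(a[m][t]).round(1))
    m=(abs(a)<15)&(P[:,2]>84)&(P[:,2]<96)&(b>140)&(b<200); print("red wall y",np.percentile(b[m],[5,50,95]) if m.sum() else 0)
E
```

```text
w15 -150 47 top z 65.5 x -0.3
w15 -135 154 top z 65.9 x -0.3
w15 -120 160 top z 66.0 x -0.2
w15 -105 160 top z 66.1 x -0.2
w15 -90 160 top z 66.0 x 0.4
w15 -75 168 top z 65.9 x -0.1
w15 -60 172 top z 66.0 x 1.0
w15 -45 170 top z 66.2 x 1.0
w15 -30 187 top z 66.1 x 0.5
w15 -15 204 top z 65.9 x 1.1
w15 0 213 top z 65.9 x 1.1
w15 15 216 top z 66.0 x 1.1
w15 30 218 top z 66.0 x 1.1
w15 45 235 top z 66.1 x 1.2
w15 60 226 top z 66.0 x 1.2
w15 75 245 top z 66.0 x 1.2
w15 90 238 top z 66.1 x 0.2
w15 105 255 top z 65.9 x 2.2
w15 120 263 top z 66.1 x 1.3
w15 135 264 top z 66.0 x 1.3
w15 150 287 top z 66.1 x 1.3
w15 165 387 top z 77.0 x 0.4
red wall y 0
s14 -165 22 top z 69.0 x 1.2
s14 -150 21 top z 66.3 x 3.2
s14 -135 17 top z 66.2 x 2.7
s14 -120 27 top z 67.4 x 3.0
s14 -105 20 top z 66.9 x 6.3
s14 -90 21 top z 67.5 x 3.0
s14 -75 19 top z 67.0 x 1.1
s14 -60 19 top z 67.4 x 0.8
s14 -45 17 top z 68.2 x 3.6
s14 -30 18 top z 68.4 x 2.5
s14 -15 15 top z 68.0 x 4.5
s14 0 18 top z 67.7 x 3.7
s14 15 15 top z 68.7 x 6.0
s14 30 17 top z 68.9 x 5.5
s14 45 16 top z 67.3 x 4.0
s14 60 14 top z 67.2 x 3.2
s14 75 14 top z 66.3 x 3.3
s14 90 13 top z 68.8 x 3.7
s14 105 14 top z 67.6 x 3.7
s14 120 13 top z 67.5 x 3.4
s14 135 10 top z 67.7 x 8.4
s14 150 13 top z 68.5 x 5.9
s14 165 29 top z 96.9 x 2.8
s14 180 6 top z 101.4 x -1.3
red wall y [170.46744831 170.91551063 175.37292259]
```

View pics/w15c.png

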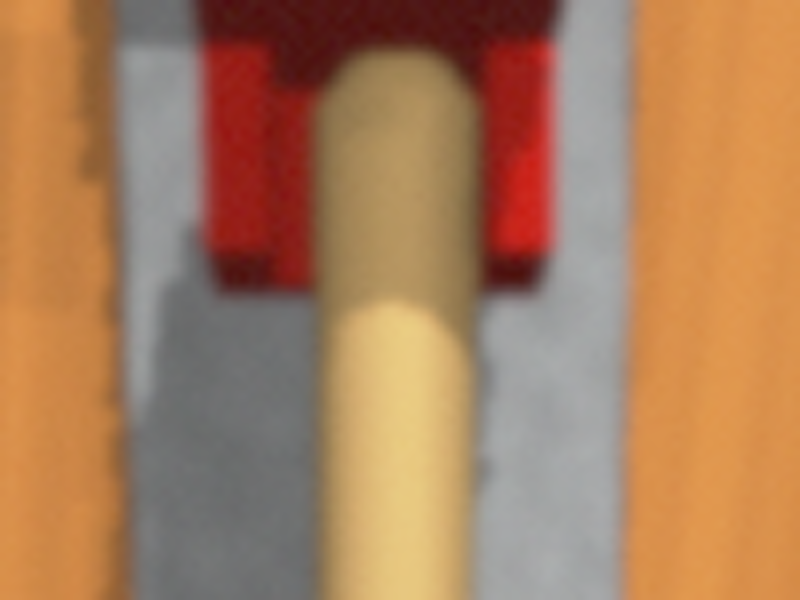

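The dowel is level (axis about 56 mm), within about 2 mm across, and the red wall is at about y = 170.5 mm. That means the cup is pushed back about 12 mm, so I'll hand the job in.

```bash
python3 -c "
from plant import *
print(finish_job())"
```

```text
the job is handed in; nothing more can be done
None
```

The dowel is out of the tube and clamped in the sanding stand, the gripper has let go, and the job is handed in (no verdict was reported).

**What I did**
- **Drawing out:** I drew the dowel out with three pulls in the first window, releasing and sliding back between them. I then took it near its middle in the second window, drew the tail clear of the tube and lifted it out of the rests.
- **Fitting:** I pushed the red cup back with the head, about 17 mm judging by the 8.4 N spring force, and lowered the dowel into both cups. I let go at about 21 s.

**Problem on the way:** while lowering, friction held the head up on the red wall, so the tail went down first. Pressing the middle further down (up to 36 N) then seated the head too. The dowel also drifted about 3 mm across the stand, and I moved it back.

**Last checks, before handing in**
- **Height and tilt:** the wrist depth shows the dowel's top level at about 66 mm along its whole length, so its axis is about 56 mm up.
- **Across:** it is offset by about 0–2 mm.
- **Along:** the red wall is at the stand's y ≈ 170.5 mm, so the cup is pushed back about 12 mm. I inferred from this that the tail rests on the blue wall; I did not measure that end directly.
- **Gripper and bystanders:** the gripper was about 200 mm clear. The things in the last pictures looked undisturbed, but I did not measure them all.
- **Disagreement:** the scene camera read the dowel about 1–2 mm higher and about 3 mm further across than the wrist camera. I trusted the wrist camera because it is closer and its picture sharper.

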